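Load the test box and bring the output up to the pointer

TASK

Slide the console's fader down to its zero end, then tip the test box's lid up by its tab so that its far edge still rests on the rim, lift it off and lay it right side up on the black rubber pad. Put every black coupler into the box, lay the lid back so that it is fully seated, and only then slide the fader up until it lines up with the pointer, and let go. Keep the fader at zero as long as the lid is off, and do not disturb the flask, the roll of tape or the screwdriver.

Things in the scene. Friction and masses are not known exactly. Their poses are not given: they have to be found in the camera images.
- tub: the test box, fixed to the bench: an open-topped square aluminium box, 160 x 160 mm outside, 50 mm high, walls and floor 5 mm thick (150 x 150 mm inside). Origin at the centre of its underside, z up; its rim is at z = 50 mm
- lid: loose grey lid of the box, 0.14 kg: a 170 x 170 x 5 mm plate with a 140 x 140 x 8 mm plug below that drops into the box. Origin at the centre of the plate's underside (plug to z = -8 mm): 50 mm above the bench when seated, 12 mm on the pad. Near its front (-x) edge stands a tab, 10 mm thick (x), 44 mm wide (y), from z = 5 to 35 mm, centred at x = -58 mm, y = 0. Starts seated, axes along the box's
- lid_tab (a point): the middle of the lid's tab, 20 mm above the plate's underside; axes as the lid's
- lid_rear (a point): the middle of the lid's far edge, away from the tab, at x = 85 mm, on the underside of the plate
- console: white output console, fixed: a box 170 (x) x 190 (y) x 50 mm high, origin at the centre of its underside. The fader's track runs along its y through its centre. Printed bars beside the track (on its -x side) grow longer from the zero end (-y) to the full end (+y)
- fader (a joint): position of the fader's grip along the track in m: 0 at the zero end (at the short bars), 0.11 at the full end; it moves along the console's +y as it grows and stays where it is left (about 1.5 N of friction)
- fader_top (a point): centre of the top face of the fader's black grip, 81 mm above the bench; the grip is 28 mm across the track (console x), 14 mm along the track (console y) and about 28 mm high, its foot 53 mm above the bench; a white line across its top marks its middle. At joint value 0 it is at console y = -55 mm
- pointer: small fixed steel pointer on the console's top, on the +x side of the track, 10 mm high, its thin finger pointing at the track. Its origin's y in the console's frame is the target for the middle of the fader's grip; the console's top is 50 mm high
- pad: black rubber pad, fixed, 180 x 180 x 4 mm, origin at the centre of its underside; the lid is laid here
- board: brown hardboard work board, fixed, 200 x 200 x 4 mm, origin at the centre of its underside; the couplers start here
- coupler0: a loose black plastic coupler, 30 g: a square middle block 24 mm long (x) and 22 x 22 mm across, with 16 mm thick round ends, 52 mm long overall along its x. Origin at its centre, 15 mm above the bench when lying on the board. Three to five couplers are present (None when absent)
- coupler1: a loose black plastic coupler, 30 g: a square middle block 24 mm long (x) and 22 x 22 mm across, with 16 mm thick round ends, 52 mm long overall along its x. Origin at its centre, 15 mm above the bench when lying on the board. Three to five couplers are present (None when absent)
- coupler2: a loose black plastic coupler, 30 g: a square middle block 24 mm long (x) and 22 x 22 mm across, with 16 mm thick round ends, 52 mm long overall along its x. Origin at its centre, 15 mm above the bench when lying on the board. Three to five couplers are present (None when absent)
- coupler3: a loose black plastic coupler, 30 g: a square middle block 24 mm long (x) and 22 x 22 mm across, with 16 mm thick round ends, 52 mm long overall along its x. Origin at its centre, 15 mm above the bench when lying on the board. Three to five couplers are present (None when absent)
- coupler4: a loose black plastic coupler, 30 g: a square middle block 24 mm long (x) and 22 x 22 mm across, with 16 mm thick round ends, 52 mm long overall along its x. Origin at its centre, 15 mm above the bench when lying on the board. Three to five couplers are present (None when absent)
- flask: bystander: steel flask, 66 mm diameter, 200 mm tall, origin under its centre
- tape: bystander: roll of yellow tape lying flat, 90 mm across, 24 mm high, origin under its centre
- driver: bystander: screwdriver with a yellow handle lying on the bench, about 200 mm long, origin under its middle
Mind the look-alikes: they are no part of the job. Leave any pink look-alike of the coupler2 alone. What is shaped like the coupler0 but turquoise is not meant.

How it is judged:
By the outcome, as a careful person would: the job done as asked, in the order asked, and still so for the second after the job is handed in, with the robot touching nothing.
Of coupler0, coupler1, coupler2, coupler3, coupler4 only 3 to 5 are there at a start; the rules pass over those that are not, and their reading is None.
At some moment in a run one of coupler0, coupler1, coupler2, coupler3, coupler4 may be knocked a few centimetres aside while the robot is not near it.
Once in a run the grip may slacken for a moment while it holds something.
It also fails if it takes over 210 s, if anything falls off the work surface, if the arm or the gripper's body presses on something with over 40 N, if the wrist force passes 120 N, or if a joint passes its speed limit or range.

ROBOT

A 7-joint arm with a two-finger parallel gripper is mounted at the origin on the work surface. World frame = base frame: x ahead of the robot, y to its left, z up, the work surface at z = 0. Lengths are in mm, angles in rad, forces in N, time in s.
With the tool pointing down it reaches from about 400 to 875 mm from the base axis. Payload 4.4 kg.
Tool frame: the origin (TCP) lies on the centre line of the jaws, within the pads' length; the fingertips stand 14 mm ahead of it and the grasp point (between the pads) lies 5 mm behind it (tips_ahead is the distance from the TCP to the fingertips, in mm); z points along the fingers, y is the line along which they close (so a half turn about z gives the same grasp; the last joint's range is limited). The gripper opens to 85 mm and grips with 20 to 120 N. Pads are 22 mm wide; open, the fingers measure 114 mm over their backs; the gripper's body (76 mm by 85 mm) begins 54 mm behind the grasp point. The pads swing forward as they close: fully open they stand 13 mm farther back than shut.
Start: joints at [1.192, 0.628, 0.038, 1.517, -0.027, 0.996, -0.02], TCP at [200.048, -618.465, 245.313] pointing down, gripper open.
Joint ranges: [-3.06, 3.06], [-0.37, 2.12], [-1.25, 1.32], [0.18, 2.47], [-1.1, 4.24], [0.23, 1.98], [-2.94, 2.94]. Speed limits (rad/s): [2.57, 2.57, 3.14, 3.14, 3.14, 3.14, 3.14].

INTERFACE

Orientations are given as [roll, pitch, yaw] about the fixed x, y, z axes, in that order (R = Rz(yaw) Ry(pitch) Rx(roll)).
In Python, from cell import * gives the robot as it stands.
- The arm moves only by the tool move_arm, never from a script. Its argument "rows" is text: rows parted by semicolons, each of 7 numbers parted by spaces: the shift along the tool's x, y, z scaled (see below), then the turn, a rotation vector about the tool's x, y, z scaled (see below), then the closure, from -1 (fully open) to 1 (shut). A call has 1 to 12 rows; each row is the pose to reach, as a shift and turn from the pose commanded when the call began, along the tool's axes at that moment; what a row does not reach only later rows make up. The controller multiplies each number of a shift by 0.3 m and each number of a turn by pi/2 rad. A row lasts 1/12 s, in which the tool goes at most 41.7 mm and 7.16 degrees, less where a joint would pass 70% of its speed; a pose out of reach is approached as far as the arm can. A call with a number of a shift or a turn outside -1 to 1 is refused whole. A call with a gripper value outside its range is refused whole. The fingers move at their own pace and stop on an object; the grip force is fixed at half the most. Time passes only in rows, so rows that repeat a pose let the fingers close. It gives the time, the measured TCP pose, the force, the opening and the grip force at its end, in the units of the state.
- read_state(): the state, without advancing time (a new reading comes with each control period).
- get_image(name): name is "scene" or "top" or "wrist"; returns a dict with "img" (384x512x3 uint8, red, green, blue), "vfov" (degrees; the focal length in pixels is half the picture's height over the tangent of half this angle, whatever the lens; pixels are square), "cx", "cy" (the principal point, pixels), "extrinsics" (4x4, takes a point from camera to world coordinates); the wrist camera has in their place "T_tool_cam" (4x4, takes a point from camera to tool coordinates, whose origin is the TCP and whose axes are the flange's). Camera axes: x right, y up, looking along -z (the intrinsics and any distortion apply to the point x, -y, -z); pixel columns grow to the right and rows downward; lengths in mm; the calibration is good to about 2 mm. The wrist camera is an equidistant fisheye: a pixel r from the principal point sees the ray r / f radians off the axis. A picture is of the moment at which its call begins: read the wrist's pose just before it. There is no depth.
- finish_job(): hands the job in; it is judged then, once.
The state is a dict: "clock": time; "qpos": joint angles; "qd": joint speeds; "tau": joint torques, N m; "eef_pos": TCP position; "tool_rot": TCP orientation; "force": force on the tool from outside, world axes, zero at the start; "torque": the same for the moment, N m; "width": finger opening in mm; "gripper_force": force on a finger pad.
Only numpy, scipy, OpenCV 4.12 (cv2) and the standard library are available. Lean on these libraries where they do the work, as an engineer would, in place of code of your own. Each camera call takes 0.05 s, during which the arm holds its last target. There are 200 camera calls.

## Working session

There is one attempt and no reset: what is moved stays moved. The work goes in short steps, Python scripts to look and compute and a tool call to move; the robot and the scene stay as the last step left them, time stands still between calls to the robot, and variables do not carry over. Pictures are saved under pics/ and viewed, at most 14 in all, crops included, and the job is handed in when it is done.

Besides the shell and the picture viewer there is one more tool, called after "Call:" as name(argument=value, ...) on one line, values as JSON. move_arm: Moves the arm, as the interface text tells. Its arguments: {"type":"object","properties":{"rows":{"type":"string"}},"required":["rows"]}

```bash
ls; mkdir -p pics; python3 - <<'E'
from cell import *
import cv2,numpy as np
print(read_state())
for n in("scene","top","wrist"):
    d=get_image(n); cv2.imwrite(f"pics/{n}0.png",d["img"][:,:,::-1]); np.savez(f"pics/{n}0.npz",**d)
    print(n,{k:(np.round(v,3).tolist() if k!="img" else 0) for k,v in d.items()})
a=cv2.imread("pics/top0.png");cv2.imwrite("pics/top0b.png",cv2.resize(a,(800,600)))
E
```

```text
pics
{'clock': 0.0, 'qpos': array([ 1.19220747,  0.6293228 ,  0.03841642,  1.5184013 , -0.02702198,
        0.99630714, -0.01998152]), 'qd': array([ 0.00266029, -0.00111004,  0.00119296, -0.00010228, -0.00127185,
        0.00098625,  0.00158867]), 'tau': array([ 1.48333261e-04, -5.63395429e+01,  1.22603841e+00, -1.93441343e+01,
        1.08319178e-02,  1.05593348e-02,  1.07066944e-05]), 'eef_pos': array([ 199.87052342, -617.85806089,  244.39306754]), 'tool_rot': array([-3.13967085e+00, -8.50572257e-06,  3.12815271e-01]), 'force': array([-0.32626857,  0.07314366, -0.02014589]), 'torque': array([-0.00871525,  0.0551349 , -0.00284057]), 'gripper_force': 0.0, 'width': 85.44418614031326}
scene {'img': 0, 'vfov': 57.656, 'cx': 252.722, 'cy': 193.894, 'extrinsics': [[0.807, -0.489, 0.33, 907.232], [0.59, 0.678, -0.438, -533.016], [-0.009, 0.549, 0.836, 977.591], [0.0, 0.0, 0.0, 1.0]]}
top {'img': 0, 'vfov': 54.371, 'cx': 258.388, 'cy': 191.736, 'extrinsics': [[0.01, 0.982, -0.187, 311.043], [-1.0, 0.007, -0.016, -50.534], [-0.014, 0.187, 0.982, 1435.699], [0.0, 0.0, 0.0, 1.0]]}
wrist {'img': 0, 'vfov': 65.706, 'cx': 254.286, 'cy': 190.92, 'T_tool_cam': [[-0.001, 0.948, 0.318, 81.944], [1.0, 0.001, -0.0, -0.375], [-0.001, 0.318, -0.948, -127.311], [0.0, 0.0, 0.0, 1.0]]}
```

View pics/top0b.png

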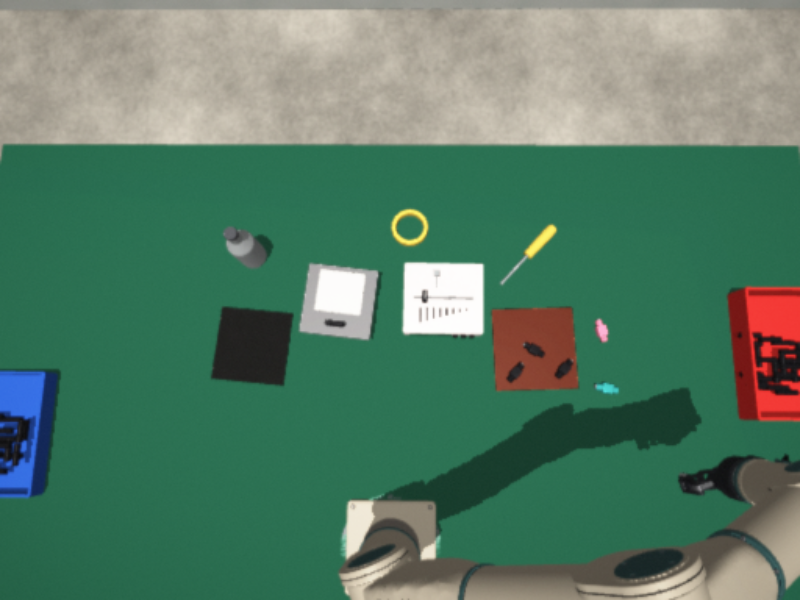

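View pics/scene0.png

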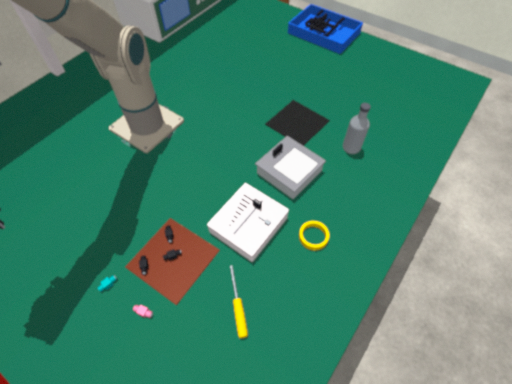

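Top view (800x600): lid/box at (340,300) with its tab at (335,323), console (443,298) with the fader at about (425,296), and pad (252,346). Three black couplers lie on the board at (534,349), (515,372) and (564,369). The pink (601,330) and turquoise (606,388) look-alikes are off the board. Next I measure these.

```bash
cat > h.py <<'E'
from cell import *
import cv2,numpy as np
from scipy.spatial.transform import Rotation as R
def grab(n,save=None):
    s=read_state(); d=get_image(n); d["s"]=s
    if n=="wrist":
        T=np.eye(4);T[:3,:3]=R.from_euler("xyz",s["tool_rot"]).as_matrix();T[:3,3]=s["eef_pos"]
        d["E"]=T@d["T_tool_cam"]
    else: d["E"]=d["extrinsics"]
    d["n"]=n
    if save: cv2.imwrite(save,d["img"][:,:,::-1])
    return d
def f(d): return 192/np.tan(np.radians(d["vfov"])/2)
def ray(d,uv,z):
    uv=np.atleast_2d(uv).astype(float)
    x=(uv-[d["cx"],d["cy"]])/f(d)
    if d["n"]=="wrist":
        r=np.linalg.norm(x,axis=1,keepdims=True)+1e-9
        v=np.hstack([x/r*np.sin(r),np.cos(r)])
    else: v=np.hstack([x,np.ones((len(x),1))])
    v=v*[1,-1,-1]@d["E"][:3,:3].T; o=d["E"][:3,3]
    return (o+v*((z-o[2])/v[:,2])[:,None])[:,:2]
def proj(d,P):
    p=(np.atleast_2d(P)-d["E"][:3,3])@d["E"][:3,:3]*[1,-1,-1]
    if d["n"]=="wrist":
        h=np.linalg.norm(p[:,:2],axis=1,keepdims=True)
        x=p[:,:2]/(h+1e-9)*np.arctan2(h,p[:,2:])
    else: x=p[:,:2]/p[:,2:]
    return x*f(d)+[d["cx"],d["cy"]]
def blobs(d,mask,z,amin=15):
    """contours of mask cast onto plane z: (area px, centroid px, minAreaRect in world mm)"""
    out=[]
    for c in cv2.findContours(mask.astype(np.uint8),cv2.RETR_EXTERNAL,cv2.CHAIN_APPROX_NONE)[0]:
        a=cv2.contourArea(c)
        if a<amin: continue
        w=ray(d,c[:,0],z).astype(np.float32); r=cv2.minAreaRect(w)
        out.append((a,c[:,0].mean(0).round(1).tolist(),np.round(r[0],1).tolist(),np.round(r[1],1).tolist(),round(r[2],1)))
    return sorted(out,key=lambda b:-b[0])
E
python3 - <<'E'
from h import *
d=grab("top"); I=d["img"].astype(int); hsv=cv2.cvtColor(d["img"],cv2.COLOR_RGB2HSV); H,S,V=[hsv[...,i].astype(int) for i in range(3)]
roi=np.zeros(V.shape,bool); roi[125:260,125:400]=1
def show(t,m,z,n=6):
    print(t); [print(" ",b) for b in blobs(d,m&roi,z)[:n]]
brown=((H<12)|(H>170))&(S>90)&(V>40)
show("board",cv2.morphologyEx(brown.astype(np.uint8),cv2.MORPH_CLOSE,np.ones((9,9)))>0,4,2)
show("black15",V<45,15,9)
show("pad4",V<45,4,1)
show("fader81 ",(V<60),81,9)
show("console50",(V>200)&(S<40),50,3)
show("lid55",(V>95)&(S<40)&(V<200),55,4)
show("lidwhole",(V>95)&(S<40),52,4)
show("yellow",(abs(H-27)<6)&(S>120)&(V>120),12,4)
E
```

```text
board
  (2577.0, [341.6, 222.9], [466.2, -346.9], [197.8, 197.7], 2.1)
  (31.5, [383.8, 211.5], [512.0, -509.4], [47.1, 19.7], 15.4)
black15
  (1928.5, [161.1, 221.1], [466.2, 343.9], [173.1, 172.4], 85.1)
  (42.5, [360.2, 235.5], [416.4, -412.3], [18.1, 46.3], 44.1)
  (34.0, [341.1, 223.6], [460.4, -343.8], [45.0, 17.3], 63.3)
  (20.5, [328.8, 238.0], [405.0, -296.4], [13.0, 43.2], 44.5)
pad4
  (1928.5, [161.1, 221.1], [467.4, 347.0], [174.4, 173.8], 85.1)
fader81 
  (2016.0, [161.1, 221.0], [458.7, 324.8], [169.2, 167.5], 84.9)
  (54.0, [360.4, 235.5], [411.5, -397.3], [19.8, 46.7], 44.1)
  (47.5, [329.2, 238.1], [400.7, -285.0], [17.4, 46.4], 44.5)
  (46.0, [341.5, 223.6], [453.4, -330.1], [46.0, 19.8], 63.3)
  (15.5, [214.2, 206.7], [512.3, 133.5], [37.6, 9.2], 83.3)
console50
  (2185.0, [283.4, 190.7], [581.3, -121.6], [173.1, 190.3], 0.3)
  (771.5, [217.2, 186.7], [594.0, 128.7], [115.5, 106.0], 83.8)
lid55
  (1900.5, [216.7, 192.6], [570.9, 129.4], [169.2, 169.8], 83.6)
  (231.0, [153.7, 157.2], [702.6, 373.2], [116.9, 65.4], 19.0)
  (16.0, [271.3, 189.7], [583.4, -76.7], [20.2, 29.2], 64.2)
lidwhole
  (2239.0, [283.0, 190.9], [579.5, -119.9], [189.8, 176.3], 89.1)
  (1900.5, [216.7, 192.6], [571.4, 129.7], [169.6, 170.2], 83.6)
  (231.0, [153.7, 157.2], [703.5, 374.1], [117.2, 65.6], 19.0)
yellow
  (390.0, [262.0, 145.1], [771.5, -39.9], [91.1, 87.5], 0.3)
  (140.5, [345.4, 154.2], [736.1, -369.4], [25.1, 101.8], 45.4)
```

Call:
move_arm(rows="0.92 -0.68 -0.25 0 0 0.2 -1;0.92 -0.68 -0.25 0 0 0.2 -1;0.92 -0.68 -0.25 0 0 0.2 -1;0.92 -0.68 -0.25 0 0 0.2 -1;0.92 -0.68 -0.25 0 0 0.2 -1;0.92 -0.68 -0.25 0 0 0.2 -1;0.92 -0.68 -0.25 0 0 0.2 -1;0.92 -0.68 -0.25 0 0 0.2 -1;0.92 -0.68 -0.25 0 0 0.2 -1;0.92 -0.68 -0.25 0 0 0.2 -1;0.92 -0.68 -0.25 0 0 0.2 -1")

```text
clock: 1.12
eef_pos: [400.6, -338.6, 320.5]
tool_rot: [3.141, -0.0, 0.002]
force: [-0.5, -0.0, 0.4]
width: 85.3
gripper_force: 0.0
```

Call:
move_arm(rows="0.67 -0.93 0 0 0 0 -1;0.67 -0.93 0 0 0 0 -1;0.67 -0.93 0 0 0 0 -1;0.67 -0.93 0 0 0 0 -1;0.67 -0.93 0 0 0 0 -1;0.67 -0.93 0 0 0 0 -1;0.67 -0.93 0 0 0 0 -1;0.67 -0.93 0 0 0 0 -1;0.67 -0.93 0 0 0 0 -1;0.67 -0.93 0 0 0 0 -1;0.67 -0.93 0 0 0 0 -1;0.67 -0.93 0 0 0 0 -1")

```text
clock: 2.12
eef_pos: [600.3, -64.0, 319.9]
tool_rot: [3.14, 0.001, -0.005]
force: [0.5, -0.3, 0.0]
width: 85.4
gripper_force: 0.0
```

```bash
cat >> h.py <<'E'
def go(p,yaw=None,tcp=None,s=None):
    """numbers for move_arm: world target, tool pointing down; from measured pose"""
    s=s or read_state(); Rm=R.from_euler("xyz",s["tool_rot"])
    v=Rm.inv().apply(np.array(p)-s["eef_pos"])/300
    t=np.zeros(3) if yaw is None else (Rm.inv()*R.from_euler("xyz",[np.pi,0,yaw])).as_rotvec()/(np.pi/2)
    return np.round(v,3),np.round(t,3)
E
python3 - <<'E'
from h import *
d=grab("wrist","pics/w1.png"); s=d["s"]; print(s["clock"],s["eef_pos"],s["tool_rot"],s["width"],s["force"])
np.savez("pics/w1.npz",**d)
hsv=cv2.cvtColor(d["img"],cv2.COLOR_RGB2HSV); H,S,V=[hsv[...,i].astype(int) for i in range(3)]
for t,m,z in(("white50",(V>190)&(S<45),50),("gray55",(V>90)&(S<45)&(V<190),55),("black81",V<60,81)):
    print(t); [print(" ",b) for b in blobs(d,m,z,60)[:7]]
E
```

```text
2.1167 [600.28152984 -63.95005716 319.90463449] [ 3.13965058e+00  1.42700894e-03 -5.31506525e-03] 85.39261717171715 [ 0.54761602 -0.27514231  0.00985362]
white50
  (4405.0, [123.4, 164.0], [589.3, 131.7], [113.3, 102.9], 83.7)
  (4156.0, [248.9, 170.1], [573.3, -57.1], [64.8, 158.2], 88.4)
  (3247.0, [343.3, 168.8], [578.1, -191.1], [51.1, 170.3], 88.3)
  (76.0, [269.7, 185.0], [557.4, -86.0], [36.7, 5.6], 0.5)
gray55
  (10767.0, [127.5, 175.2], [569.9, 130.3], [169.2, 169.9], 83.5)
  (7680.5, [282.1, 160.9], [579.8, -116.9], [184.6, 171.6], 89.5)
  (184.5, [401.7, 116.9], [660.4, -275.0], [6.5, 89.6], 47.0)
  (144.0, [506.5, 375.6], [-174.6, -963.5], [220.2, 65.6], 36.7)
black81
  (35630.0, [262.9, 321.2], [204.6, -90.1], [1541.4, 604.5], 88.7)
  (4958.5, [51.3, 221.4], [504.1, 275.0], [148.8, 148.3], 85.6)
  (4823.0, [296.1, 81.0], [713.5, -116.0], [153.2, 91.0], 89.0)
  (971.5, [162.2, 142.7], [598.4, 90.4], [136.3, 136.3], 83.5)
  (320.5, [120.2, 219.0], [517.0, 131.6], [54.0, 21.6], 84.4)
  (270.0, [433.8, 249.4], [454.8, -357.1], [34.7, 43.4], 41.1)
  (268.0, [32.5, 92.6], [716.6, 263.5], [50.4, 31.5], 51.3)
```

View pics/w1.png

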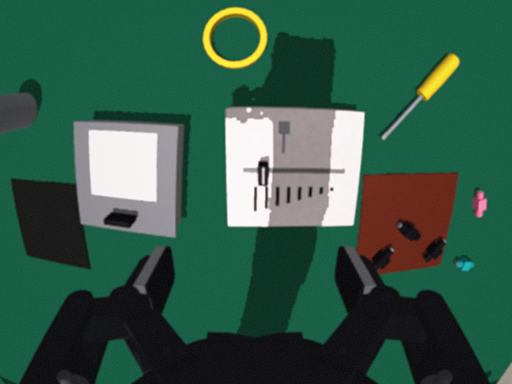

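Wrist view: fader grip at (263,173), near the full end. Pointer at (284,128), finger down to about (284,152). Lid tab at (121,218). Next I measure the fader and pointer on an enlarged crop.

```bash
python3 - <<'E'
from h import *
d=grab("wrist"); I=d["img"]
c=I[100:232,215:370]; cv2.imwrite("pics/c1.png",cv2.resize(c,None,fx=5,fy=4.5,interpolation=cv2.INTER_NEAREST)[:,:,::-1])
g=cv2.cvtColor(I,cv2.COLOR_RGB2GRAY)
print("rows136-152 cols276-294");[print(r,g[r,274:296].tolist()) for r in (124,128,132,136,140,144,148,150,152,154)]
print("fader");[print(r,g[r,252:276].tolist()) for r in range(156,192,2)]
m=np.zeros(g.shape,bool);m[155:190,250:280]=g[155:190,250:280]<70
[print(b) for b in blobs(d,m,81,10)]
for c0,z in(((284,128),55),((284,150),58),((263,173),81),((243,170),50),((344,171),50)): print(c0,ray(d,c0,z).round(1))
E
```

```text
rows136-152 cols276-294
124 [152, 155, 153, 149, 132, 109, 93, 95, 98, 97, 98, 99, 98, 98, 100, 115, 138, 149, 154, 154, 151, 153]
128 [152, 151, 152, 149, 133, 109, 98, 96, 98, 98, 100, 97, 100, 99, 101, 117, 142, 150, 153, 153, 153, 152]
132 [148, 150, 153, 145, 131, 114, 100, 94, 99, 97, 95, 96, 97, 99, 102, 115, 141, 151, 155, 152, 153, 151]
136 [150, 148, 154, 154, 152, 153, 157, 150, 125, 104, 104, 135, 152, 149, 148, 149, 149, 151, 149, 152, 152, 149]
140 [150, 150, 151, 153, 152, 153, 154, 145, 126, 103, 108, 127, 147, 152, 150, 151, 150, 149, 148, 150, 146, 151]
144 [146, 149, 147, 147, 148, 145, 148, 141, 118, 102, 107, 134, 146, 149, 152, 148, 147, 152, 147, 150, 149, 149]
148 [153, 144, 149, 147, 151, 149, 149, 141, 121, 105, 114, 138, 148, 152, 149, 149, 148, 147, 146, 146, 147, 149]
150 [151, 149, 152, 151, 149, 149, 148, 136, 111, 98, 114, 135, 152, 154, 149, 153, 149, 149, 147, 147, 149, 147]
152 [148, 151, 148, 150, 148, 149, 151, 140, 121, 107, 114, 138, 150, 152, 151, 151, 150, 152, 148, 152, 150, 151]
154 [146, 147, 148, 148, 150, 151, 150, 149, 145, 143, 145, 143
[... 1707 characters left out ...]
 145, 147]
184 [248, 248, 249, 251, 250, 241, 159, 68, 50, 71, 124, 150, 106, 51, 51, 111, 203, 249, 251, 240, 186, 146, 147, 149]
186 [249, 244, 229, 217, 226, 235, 237, 229, 226, 227, 225, 223, 193, 124, 103, 160, 229, 249, 246, 219, 168, 147, 145, 137]
188 [250, 238, 145, 69, 127, 216, 248, 250, 249, 249, 249, 252, 241, 155, 67, 110, 206, 245, 240, 191, 151, 144, 140, 119]
190 [251, 242, 143, 61, 122, 218, 250, 250, 249, 249, 250, 251, 240, 148, 51, 96, 199, 247, 240, 191, 147, 145, 141, 120]
(78.5, [262.8, 173.0], [583.4, -75.7], [11.5, 30.5], 89.9)
(284, 128) [[ 637.6 -103.7]]
(284, 150) [[ 608.4 -103.8]]
(263, 173) [[582.9 -75.1]]
(243, 170) [[578.9 -48.4]]
(344, 171) [[ 577.4 -191.8]]
```

View pics/c1.png

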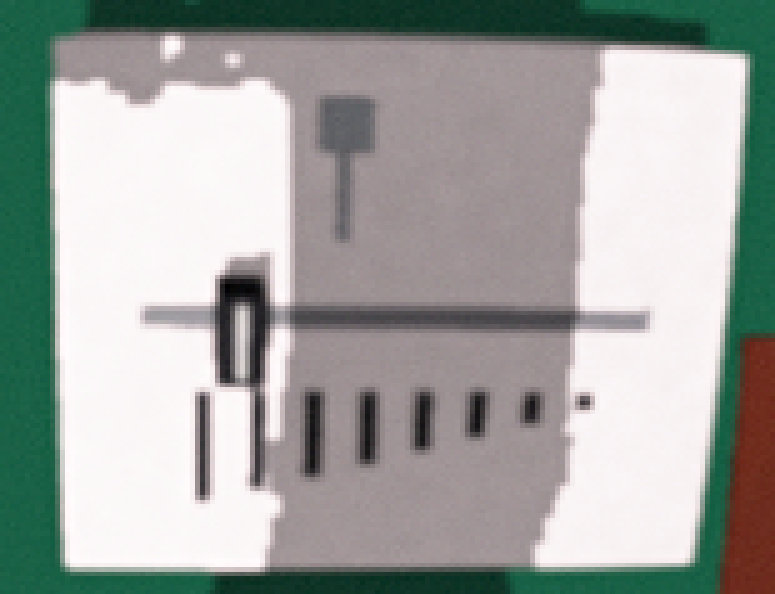

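Call:
move_arm(rows="-0.061 0.038 0.4 0 0 0 -0.3;-0.061 0.038 0.4 0 0 0 -0.3;-0.061 0.038 0.6 0 0 0 -0.3;-0.061 0.038 0.7 0 0 0 -0.3;-0.061 0.038 0.7 0 0 0 -0.3;-0.061 0.038 0.75 0 0 0 -0.3;-0.061 0.038 0.79 0 0 0 -0.3;-0.061 0.038 0.823 0 0 0 -0.3;-0.061 0.038 0.823 0 0 0 -0.3;-0.061 0.038 0.823 0 0 0 -0.3")

```text
clock: 3.05
eef_pos: [583.7, -72.6, 74.4]
tool_rot: [3.141, -0.002, -0.002]
force: [-0.0, 0.7, 0.5]
width: 55.2
gripper_force: 0.0
```

Call:
move_arm(rows="0 0 0 0 0 0 1;0 0 0 0 0 0 1;0 0 0 0 0 0 1;0 0 0 0 0 0 1;0 0 0 0 0 0 1;0 0 0 0 0 0 1;0 0 0 0 0 0 1;0 0 0 0 0 0 1")

```text
clock: 3.72
eef_pos: [583.8, -72.4, 74.8]
tool_rot: [3.141, -0.002, -0.002]
force: [-0.8, -0.3, 5.1]
width: 12.3
gripper_force: 58.6
```

Call:
move_arm(rows="0 0.06 0 0 0 0 1;0 0.12 0 0 0 0 1;0 0.18 0 0 0 0 1;0 0.24 0 0 0 0 1;0 0.29 0 0 0 0 1;0 0.315 0 0 0 0 1;0 0.33 0 0 0 0 1;0 0.33 0 0 0 0 1;0 0.33 0 0 0 0 1")

```text
clock: 4.47
eef_pos: [582.8, -172.7, 74.8]
tool_rot: [3.14, -0.001, -0.003]
force: [-2.1, -1.6, 7.2]
width: 13.0
gripper_force: 58.9
```

Call:
move_arm(rows="0 0.004 0 0 0 0 1;0 0.008 0 0 0 0 1;0 0.008 0 0 0 0 1")

```text
clock: 4.72
eef_pos: [582.8, -173.5, 74.8]
tool_rot: [-3.141, -0.0, -0.002]
force: [-1.6, 0.5, 6.4]
width: 12.9
gripper_force: 59.0
```

Call:
move_arm(rows="0 0.003 0 0 0 0 1;0 0.006 0 0 0 0 1;0 0.006 0 0 0 0 1")

```text
clock: 4.97
eef_pos: [582.8, -175.1, 74.8]
tool_rot: [-3.141, -0.0, -0.002]
force: [-1.9, 1.0, 8.1]
width: 12.9
gripper_force: 59.0
```

Call:
move_arm(rows="0 0.003 0 0 0 0 1;0 0.007 0 0 0 0 1;0 0.007 0 0 0 0 1")

```text
clock: 5.22
eef_pos: [582.8, -175.7, 74.8]
tool_rot: [-3.14, 0.0, -0.001]
force: [-2.8, 3.6, 8.4]
width: 13.1
gripper_force: 59.1
```

Call:
move_arm(rows="0 0.003 0 0 0 0 1;0 0.005 0 0 0 0 1;0 0.005 0 0 0 0 1")

```text
clock: 5.47
eef_pos: [582.8, -175.7, 74.8]
tool_rot: [-3.138, 0.0, -0.0]
force: [-3.0, 5.5, 8.6]
width: 12.5
gripper_force: 59.3
```

Call:
move_arm(rows="0 0 0 0 0 0 -0.4;0 0 0 0 0 0 -0.4;0 0 0 0 0 0 -0.4;0 0 -0.03 0 0 0 -0.4;0 0 -0.1 0 0 0 -0.4;0 0 -0.2 0 0 0 -0.5;0 0 -0.3 0 0 0 -1;0 0 -0.4 0 0 0 -1;0 0 -0.5 0 0 0 -1;0 0 -0.5 0 0 0 -1")

```text
clock: 6.3
eef_pos: [586.4, -180.4, 230.4]
tool_rot: [3.138, -0.012, -0.002]
force: [0.8, -1.0, -0.7]
width: 85.4
gripper_force: 0.0
```

Call:
move_arm(rows="-0.26 -0.99 0 0 0 -0.928 -1;-0.26 -0.99 0 0 0 -0.928 -1;-0.26 -0.99 0 0 0 -0.928 -1;-0.26 -0.99 0 0 0 -0.928 -1;-0.26 -0.99 0 0 0 -0.928 -1;-0.26 -0.99 0 0 0 -0.928 -1;-0.26 -0.99 0 0 0 -0.928 -1;-0.26 -0.99 0 0 0 -0.928 -1;-0.26 -0.99 0 0 0 -0.928 -1;-0.26 -0.99 0 0 0 -0.928 -1;-0.26 -0.99 0 0 0 -0.928 -1;-0.26 -0.99 0 0 0 -0.928 -1")

```text
clock: 7.3
eef_pos: [505.3, 118.0, 223.6]
tool_rot: [3.141, 0.0, 1.462]
force: [0.4, 0.4, -1.4]
width: 85.6
gripper_force: 0.0
```

Call:
move_arm(rows="0 0 0 0 0 0 -1;0 0 0 0 0 0 -1;0 0 0 0 0 0 -1;0 0 0 0 0 0 -1")

```text
clock: 7.63
eef_pos: [505.3, 118.0, 223.5]
tool_rot: [3.141, 0.0, 1.455]
force: [-0.3, 0.2, 0.3]
width: 85.8
gripper_force: 0.0
```

```bash
cat > lid.py <<'E'
from h import *
d=grab("wrist","pics/lid.png"); s=d["s"]; print(s["clock"],s["eef_pos"].round(1),s["tool_rot"].round(4),s["qpos"].round(2))
hsv=cv2.cvtColor(d["img"],cv2.COLOR_RGB2HSV); H,S,V=[hsv[...,i].astype(int) for i in range(3)]
for t,m,z in(("gray55",(V>90)&(S<45),55),("black85",V<60,85),("black4",V<60,4)):
    print(t); [print(" ",b) for b in blobs(d,m,z,150)[:7]]
E
python3 lid.py
python3 - <<'E'
from h import *
d=grab("top"); g=cv2.cvtColor(d["img"],cv2.COLOR_RGB2GRAY); m=np.zeros(g.shape,bool); m[180:200,262:310]=g[180:200,262:310]<60
print(blobs(d,m,81,3))
E
```

```text
7.6333 [505.3 118.  223.5] [3.1413e+00 2.0000e-04 1.4545e+00] [ 0.01  0.5  -0.42  1.9   0.28  0.8  -0.68]
gray55
  (18698.5, [303.2, 140.8], [569.3, 145.4], [142.3, 168.4], 83.7)
  (5871.0, [300.4, 297.5], [551.5, -67.7], [154.5, 117.1], 89.2)
  (2038.5, [501.5, 333.3], [1005.0, -361.5], [102.8, 540.1], 28.4)
  (1118.0, [257.1, 215.6], [505.5, 72.5], [35.5, 57.1], 83.2)
  (763.5, [15.0, 243.1], [130.8, 59.0], [122.7, 54.9], 83.2)
  (717.0, [367.9, 267.4], [635.7, -13.8], [41.1, 86.5], 20.9)
  (375.0, [148.2, 269.5], [358.4, 14.5], [83.0, 17.8], 56.2)
black85
  (35500.5, [239.2, 300.6], [405.9, -150.3], [446.0, 1192.5], 85.9)
  (7562.0, [199.3, 26.0], [473.8, 274.8], [60.5, 135.6], 84.5)
  (388.0, [258.0, 159.9], [511.7, 140.6], [45.1, 9.3], 82.0)
  (231.5, [278.5, 243.7], [519.2, 50.0], [39.9, 19.2], 38.3)
black4
  (35500.5, [239.2, 300.6], [372.8, -257.0], [581.9, 1555.9], 85.9)
  (7562.0, [199.3, 26.0], [461.4, 297.5], [78.9, 177.0], 84.5)
  (388.0, [258.0, 159.9], [510.9, 122.5], [58.9, 12.1], 82.0)
  (231.5, [278.5, 243.7], [520.6, 4.4], [52.1, 25.1], 38.3)
[]
```

View pics/lid.png

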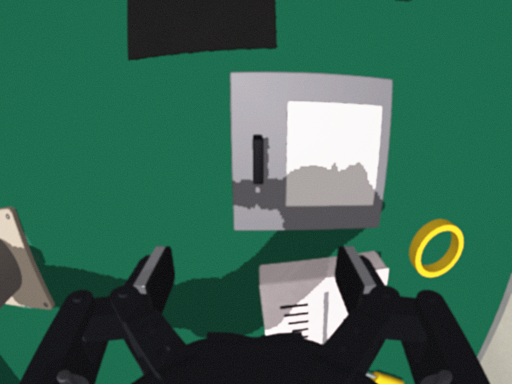

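Call:
move_arm(rows="0.07 0.013 0.1 0 0 0 -1;0.07 0.013 0.2 0 0 0 -1;0.07 0.013 0.3 0 0 0 -0.5;0.07 0.013 0.38 0 0 0 -0.3;0.07 0.013 0.44 0 0 0 -0.3;0.07 0.013 0.48 0 0 0 -0.3;0.07 0.013 0.5 0 0 0 -0.3;0.07 0.013 0.5 0 0 0 -0.3;0.07 0.013 0.5 0 0 0 -0.3")

```text
clock: 8.48
eef_pos: [511.7, 138.8, 73.7]
tool_rot: [3.141, -0.0, 1.456]
force: [0.1, 0.3, 0.1]
width: 55.5
gripper_force: 0.0
```

Call:
move_arm(rows="0 0 0 0 0 0 1;0 0 0 0 0 0 1;0 0 0 0 0 0 1;0 0 0 0 0 0 1;0 0 0 0 0 0 1;0 0 0 0 0 0 1;0 0 0 0 0 0 1;0 0 0 0 0 0 1")

```text
clock: 9.15
eef_pos: [511.9, 138.7, 74.3]
tool_rot: [3.14, -0.0, 1.456]
force: [-0.6, -0.9, 6.1]
width: 9.1
gripper_force: 59.5
```

Call:
move_arm(rows="0.003 -0.016 0 0.022 0 0 1;0.003 -0.016 0 0.022 0 0 1")

```text
clock: 9.32
eef_pos: [508.6, 140.5, 74.7]
tool_rot: [-3.11, -0.002, 1.456]
force: [-2.3, -1.1, 9.2]
width: 9.0
gripper_force: 63.1
```

I put that shift in the wrong columns: about 5 mm sideways, inside the plug's clearance. Undoing it now.

Call:
move_arm(rows="-0.001 0.008 0 -0.011 0 0 1;-0.003 0.016 -0.0006 -0.022 0 0 1;-0.003 0.016 -0.0006 -0.022 0 0 1;-0.003 0.016 -0.0006 -0.022 0 0 1")

```text
clock: 9.65
eef_pos: [511.0, 139.4, 74.3]
tool_rot: [3.141, -0.001, 1.457]
force: [-2.7, 1.1, 7.5]
width: 8.9
gripper_force: 59.7
```

Now the tilt, with the order x, y, z, rx, ry, rz, grip.

Call:
move_arm(rows="0 0.003 -0.016 0.022 0 0 1;0 0.0067 -0.0319 0.0444 0 0 1;0 0.011 -0.0475 0.0667 0 0 1;0 0.0156 -0.0632 0.0889 0 0 1;0 0.0156 -0.0632 0.0889 0 0 1;0 0.0156 -0.0632 0.0889 0 0 1")

```text
clock: 10.15
eef_pos: [517.0, 137.8, 92.3]
tool_rot: [-3.004, -0.0, 1.455]
force: [1.3, -0.3, 0.4]
width: 8.5
gripper_force: 58.9
```

```bash
python3 - <<'E'
from h import *
d=grab("scene","pics/s1.png"); I=d["img"][110:230,230:370]; cv2.imwrite("pics/s1c.png",cv2.resize(I,None,fx=5,fy=5,interpolation=cv2.INTER_CUBIC)[:,:,::-1])
E
```

```text
(no output)
```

View pics/s1c.png

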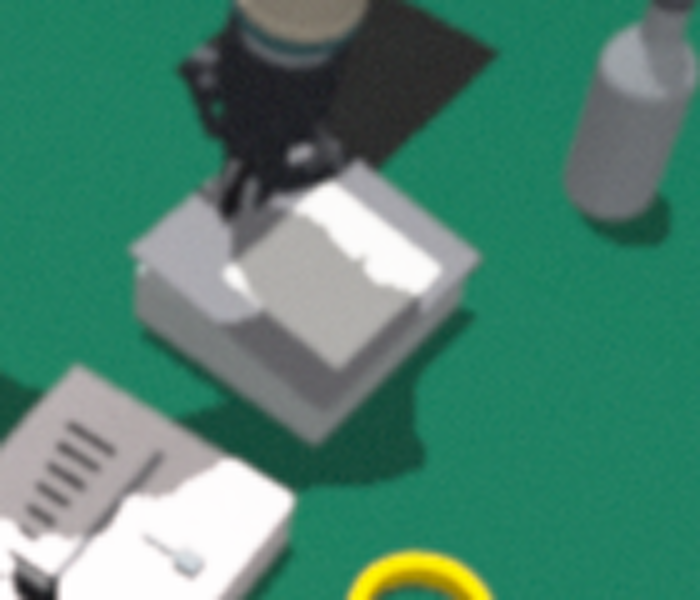

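Call:
move_arm(rows="0 0.003 -0.016 0.022 0 0 1;0 0.0067 -0.0319 0.0444 0 0 1;0 0.011 -0.0475 0.0667 0 0 1;0 0.0156 -0.0632 0.0889 0 0 1;0 0.0156 -0.0632 0.0889 0 0 1;0 0.0156 -0.0632 0.0889 0 0 1;0 0.0156 -0.0632 0.0889 0 0 1")

```text
clock: 10.78
eef_pos: [523.4, 137.3, 110.3]
tool_rot: [-2.864, 0.0, 1.457]
force: [1.3, -0.6, 0.6]
width: 9.0
gripper_force: 59.0
```

Call:
move_arm(rows="0 -0.014 -0.048 0 0 0 1;0 -0.028 -0.096 0 0 0 1;0 -0.041 -0.144 0 0 0 1;0 -0.055 -0.192 0 0 0 1;0 -0.069 -0.24 0 -0 0 1;0 -0.082 -0.288 0 0 0 1;0 -0.082 -0.288 -0.06 0 0 1;0 -0.082 -0.288 -0.12 0 0 1;0 -0.082 -0.288 -0.1778 0 0 1;0 -0.082 -0.288 -0.1778 0 0 1;0 -0.082 -0.288 -0.1778 0 0 1")

```text
clock: 11.7
eef_pos: [521.5, 137.4, 200.4]
tool_rot: [-3.139, 0.002, 1.459]
force: [0.8, 0.3, -1.1]
width: 8.7
gripper_force: 59.0
```

```bash
python3 - <<'E'
from h import *
d=grab("scene"); I=d["img"][80:230,200:370]; cv2.imwrite("pics/s2c.png",cv2.resize(I,None,fx=4,fy=4,interpolation=cv2.INTER_CUBIC)[:,:,::-1])
d=grab("wrist","pics/w2.png")
cv2.imwrite("pics/m2.png",np.hstack([cv2.imread("pics/s2c.png")[:384,:][:, :400],cv2.resize(cv2.imread("pics/w2.png"),(400,384))]))
print(go([467-57.8,347+5,135],1.459))
hsv=cv2.cvtColor(d["img"],cv2.COLOR_RGB2HSV); V=hsv[...,2].astype(int)
[print(b) for b in blobs(d,(V<60),4,1000)]
E
```

```text
(array([ 0.668, -0.462,  0.218]), array([-0.001,  0.   , -0.002]))
(38073.5, [226.2, 315.4], [493.2, -128.9], [427.0, 817.0], 82.9)
(10473.0, [183.4, 34.2], [462.1, 306.7], [96.2, 178.1], 85.0)
```

View pics/m2.png

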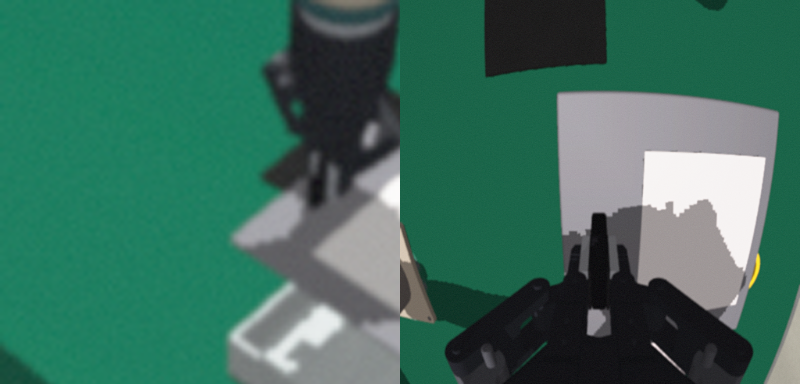

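Call:
move_arm(rows="0.08 -0.055 0 0 0 -0.016 1;0.16 -0.11 0 0 0 -0.016 1;0.24 -0.165 0 0 0 -0.016 1;0.32 -0.22 0 0 0 -0.016 1;0.4 -0.275 0 0 0 -0.016 1;0.48 -0.33 0 0 0 -0.016 1;0.56 -0.38 0 0 0 -0.016 1;0.62 -0.42 0 0 0 -0.016 1;0.66 -0.445 0 0 0 -0.016 1;0.67 -0.454 0 0 0 -0.016 1;0.67 -0.454 0 0 0 -0.016 1;0.67 -0.454 0 0 0 -0.016 1")

```text
clock: 12.8
eef_pos: [412.2, 351.4, 199.7]
tool_rot: [-3.141, 0.002, 1.48]
force: [-0.9, 0.5, -0.3]
width: 8.7
gripper_force: 59.0
```

Call:
move_arm(rows="0 0 0.07 0 0 0 1;0 0 0.14 0 0 0 1;0 0 0.21 0 0 0 1;0 0 0.28 0 0 0 1;0 0 0.35 0 0 0 1;0 0 0.41 0 0 0 1;0 0 0.46 0 0 0 1;0 0 0.49 0 0 0 1;0 0 0.51 0 0 0 1;0 0 0.515 0 0 0 1;0 0 0.515 0 0 0 1")

```text
clock: 13.72
eef_pos: [411.7, 352.1, 45.9]
tool_rot: [3.141, 0.0, 1.481]
force: [-0.7, -1.6, -1.4]
width: 9.0
gripper_force: 58.9
```

Call:
move_arm(rows="0 0 0.008 0 0 0 1;0 0 0.016 0 0 0 1;0 0 0.022 0 0 0 1;0 0 0.022 0 0 0 1;0 0 0.022 0 0 0 1")

```text
clock: 14.13
eef_pos: [411.2, 352.6, 39.4]
tool_rot: [3.141, -0.0, 1.482]
force: [0.3, -0.3, -0.3]
width: 8.8
gripper_force: 59.0
```

Call:
move_arm(rows="0 -0.004 0.004 0 0 0 1;0 -0.008 0.008 0 0 0 1;0 -0.008 0.01 0 0 0 1;0 -0.008 0.01 0 0 0 1;0 -0.008 0.01 0 0 0 1")

```text
clock: 14.55
eef_pos: [408.7, 352.8, 36.3]
tool_rot: [3.142, -0.0, 1.482]
force: [-0.6, 0.1, -0.2]
width: 8.8
gripper_force: 59.2
```

Call:
move_arm(rows="0 0 0 0 0 0 -0.3;0 0 0 0 0 0 -0.3;0 0 0 0 0 0 -0.3;0 0 0 0 0 0 -0.3;0 0 -0.05 0 0 0 -0.3;0 0 -0.15 0 0 0 -0.3;0 0 -0.27 0 0 0 -1;0 0 -0.4 0 0 0 -1;0 0 -0.5 0 0 0 -1;0 0 -0.6 0 0 0 -1;0 0 -0.7 0 0 0 -1;0 0 -0.7 0 0 0 -1")

```text
clock: 15.55
eef_pos: [411.0, 355.3, 252.0]
tool_rot: [3.134, -0.008, 1.481]
force: [0.0, 0.2, 0.6]
width: 85.5
gripper_force: 0.0
```

```bash
python3 - <<'E'
from h import *
s=read_state();print(s["qpos"].round(2))
d=grab("wrist","pics/w3.png");hsv=cv2.cvtColor(d["img"],cv2.COLOR_RGB2HSV); H,S,V=[hsv[...,i].astype(int) for i in range(3)]
[print(b) for b in blobs(d,(V>90)&(S<45),17,1000)]
# couplers now, top view
d=grab("top");V=cv2.cvtColor(d["img"],cv2.COLOR_RGB2HSV)[...,2].astype(int)
roi=np.zeros(V.shape,bool);roi[190:255,300:385]=1
[print("coup",b) for b in blobs(d,(V<45)&roi,15,8)]
E
```

```text
[-0.44  0.5  -0.47  1.81  0.28  0.89 -1.14]
(16419.5, [293.6, 159.4], [465.6, 348.1], [169.2, 169.4], 84.9)
(5051.0, [353.1, 279.6], [578.4, 116.5], [207.9, 192.6], 83.6)
(3985.0, [471.5, 155.5], [754.3, 335.4], [90.1, 212.9], 80.8)
(1457.0, [502.1, 345.9], [1064.0, -271.8], [117.5, 570.8], 30.4)
(1119.5, [386.7, 363.6], [646.7, -90.3], [167.1, 88.5], 89.8)
coup (48.0, [360.2, 235.6], [416.4, -412.3], [18.1, 46.3], 44.1)
coup (38.0, [341.5, 223.5], [461.1, -344.2], [45.0, 19.0], 63.4)
coup (34.0, [329.3, 237.8], [406.9, -296.5], [15.7, 45.9], 44.5)
```

Call:
move_arm(rows="-0.97 0.384 0 0 0 0 -1;-0.97 0.384 0 0 0 0 -1;-0.97 0.384 0 0 0 0 -1;-0.97 0.384 0 0 0 0 -1;-0.97 0.384 0 0 0 0 -1;-0.97 0.384 0 0 0 0 -1;-0.97 0.384 0 0 0 0 -1;-0.97 0.384 0 0 0 0 -1;-0.97 0.384 0 0 0 0 -1;-0.97 0.384 0 0 0 0 -1;-0.97 0.384 0 0 0 0 -1")

```text
clock: 16.57
eef_pos: [496.7, 53.5, 245.3]
tool_rot: [-3.139, -0.001, 1.482]
force: [-0.4, 0.8, 0.2]
width: 85.5
gripper_force: 0.0
```

Call:
move_arm(rows="-0.996 0.089 0 0 0 0 -1;-0.996 0.089 0 0 0 0 -1;-0.996 0.089 0 0 0 0 -1;-0.996 0.089 0 0 0 0 -1;-0.996 0.089 0 0 0 0 -1;-0.996 0.089 0 0 0 0 -1;-0.996 0.089 0 0 0 0 -1;-0.996 0.089 0 0 0 0 -1;-0.996 0.089 0 0 0 0 -1;-0.996 0.089 0 0 0 0 -1;-0.996 0.089 0 0 0 0 -1")

```text
clock: 17.48
eef_pos: [498.1, -244.3, 246.1]
tool_rot: [-3.141, -0.002, 1.486]
force: [-0.4, 0.2, 0.2]
width: 85.2
gripper_force: 0.0
```

Call:
move_arm(rows="-0.28 -0.142 0 0 0 0.444 -1;-0.28 -0.142 0 0 0 0.444 -1;-0.28 -0.142 0 0 0 0.444 -1;-0.28 -0.142 0 0 0 0.444 -1;-0.28 -0.142 0 0 0 0.444 -1;-0.28 -0.142 0 0 0 0.444 -1;-0.28 -0.142 0 0 0 0.444 -1;-0.28 -0.142 0 0 0 0.444 -1;-0.28 -0.142 0 0 0 0.444 -1;-0.28 -0.142 0 0 0 0.444 -1")

```text
clock: 18.32
eef_pos: [448.0, -326.4, 246.3]
tool_rot: [-3.142, -0.0, 0.787]
force: [0.5, -0.1, -0.1]
width: 85.5
gripper_force: 0.0
```

```bash
cat > coup.py <<'E'
from h import *
import sys
d=grab("wrist","pics/coup.png"); s=d["s"]; print(s["clock"],s["eef_pos"].round(1),s["tool_rot"].round(3),s["qpos"].round(2))
g=cv2.cvtColor(d["img"],cv2.COLOR_RGB2HSV); V=g[...,2].astype(int)
for b in blobs(d,V<48,22,60):
    if b[0]<3000: print(b)
E
python3 coup.py
```

```text
18.3167 [ 448.  -326.4  246.3] [-3.142 -0.     0.787] [ 0.74  0.5  -0.24  1.78  0.14  0.88 -0.35]
(1287.0, [445.6, 355.6], [425.2, -985.4], [137.8, 597.4], 2.2)
(1265.0, [83.5, 339.7], [-64.6, -335.6], [336.8, 101.1], 15.9)
(1009.5, [356.5, 294.2], [411.7, -583.5], [184.4, 50.5], 81.5)
(933.5, [160.9, 284.4], [216.3, -354.9], [137.3, 35.3], 21.9)
(502.5, [210.7, 168.9], [404.1, -293.5], [22.9, 48.8], 44.8)
(472.0, [268.5, 163.7], [458.7, -340.0], [49.9, 19.0], 59.8)
(399.5, [179.3, 364.2], [71.3, -490.8], [140.5, 46.3], 4.2)
(398.0, [330.4, 363.9], [282.8, -698.3], [44.4, 120.2], 9.4)
(223.5, [228.8, 342.3], [201.2, -513.9], [30.4, 151.2], 52.9)
(182.0, [34.8, 371.2], [-358.6, -307.4], [298.5, 60.1], 2.2)
(111.0, [299.0, 343.2], [281.5, -602.2], [25.2, 87.5], 28.6)
(79.0, [362.8, 378.6], [290.7, -800.9], [78.1, 21.5], 83.9)
(78.5, [281.2, 218.6], [420.9, -402.6], [8.6, 47.0], 44.7)
(74.0, [145.0, 378.2], [-27.6, -481.8], [78.3, 16.6], 4.2)
```

View pics/coup.png

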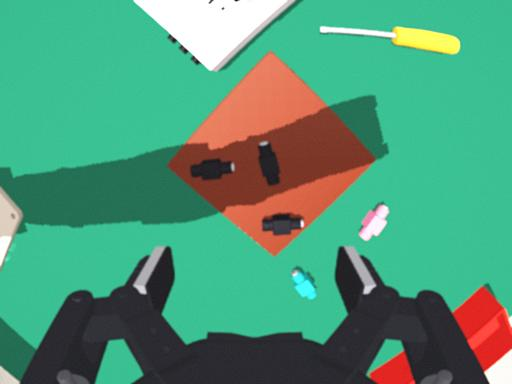

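Black couplers: (211,169), (268,164) and (283,224) on the board. Pink (374,222) and turquoise (304,284) are off the board and are the look-alikes. An enlarged crop will confirm this.

```bash
python3 - <<'E'
from h import *
d=grab("wrist"); I=d["img"]; cv2.imwrite("pics/cc.png",cv2.resize(I[130:310,160:400],None,fx=3.2,fy=3.2,interpolation=cv2.INTER_CUBIC)[:,:,::-1])
g=cv2.cvtColor(I,cv2.COLOR_RGB2GRAY); m=np.zeros(g.shape,bool); m[205:245,255:310]=g[205:245,255:310]<75
for z in(15,22):[print(z,b) for b in blobs(d,m,z,60)]
print(go([404.5,-295,100],np.radians(134.5)),go([404.5,-295,100],np.radians(-45.5)))
E
```

```text
15 (574.0, [281.3, 223.0], [414.0, -411.1], [29.4, 51.7], 44.4)
22 (574.0, [281.3, 223.0], [415.8, -408.3], [28.8, 50.7], 44.4)
(array([-0.027, -0.177,  0.487]), array([ 0.   , -0.   , -0.994])) (array([-0.027, -0.177,  0.487]), array([-0.   , -0.   ,  1.006]))
```

View pics/cc.png

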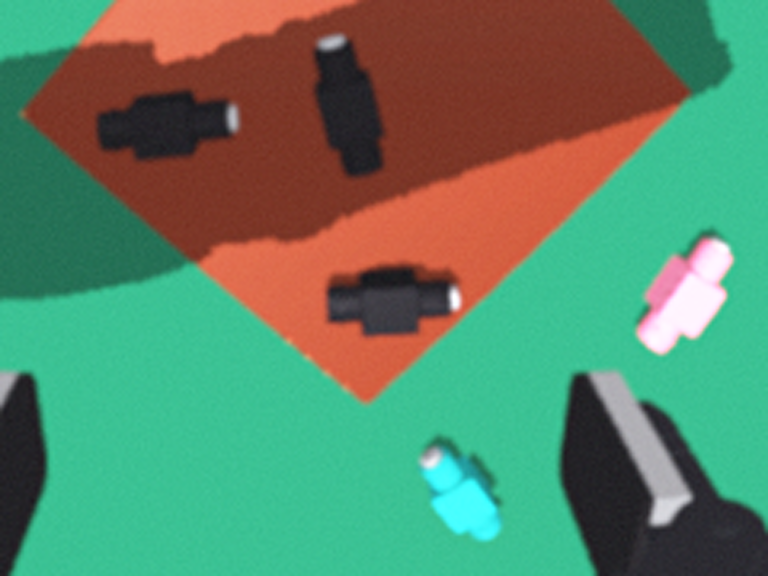

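Call:
move_arm(rows="-0.007 0.061 0.1 0 0 -0.178 0;-0.007 0.061 0.2 0 0 -0.178 0;-0.007 0.061 0.3 0 0 -0.178 0;-0.007 0.061 0.4 0 0 -0.178 0;-0.007 0.061 0.5 0 0 -0.178 0;-0.007 0.061 0.58 0 0 -0.178 0;-0.007 0.061 0.65 0 0 -0.178 0;-0.007 0.061 0.7 0 0 -0.178 0;-0.007 0.061 0.735 0 0 -0.178 0;-0.007 0.061 0.751 0 0 -0.178 0;-0.007 0.061 0.751 0 0 -0.178 0;-0.007 0.061 0.751 0 0 -0.178 0")

```text
clock: 19.42
eef_pos: [459.4, -342.0, 21.5]
tool_rot: [3.141, -0.0, 1.064]
force: [0.2, -0.1, 0.6]
width: 42.5
gripper_force: 0.0
```

Call:
move_arm(rows="0 0 0 0 0 0 1;0 0 0 0 0 0 1;0 0 0 0 0 0 1;0 0 0 0 0 0 1;0 0 0 0 0 0 1;0 0 0 0 0 0 1;0 0 0 0 0 0 1")

```text
clock: 20.0
eef_pos: [459.8, -342.3, 22.3]
tool_rot: [3.139, 0.0, 1.064]
force: [-0.8, 1.0, 6.9]
width: 20.5
gripper_force: 60.0
```

Call:
move_arm(rows="0 0 -0.08 0 0 0 1;0 0 -0.18 0 0 0 1;0 0 -0.3 0 0 0 1;0 0 -0.42 0 0 0 1;0 0 -0.52 0 0 0 1;0 0 -0.6 0 0 0 1;0 0 -0.6 0 0 0 1")

```text
clock: 20.58
eef_pos: [461.7, -343.4, 206.6]
tool_rot: [3.131, 0.001, 1.063]
force: [1.6, -0.9, -0.9]
width: 20.7
gripper_force: 59.3
```

Call:
move_arm(rows="0.09 -0.033 0 0 0 0 1;0.18 -0.065 0 0 0 0 1;0.27 -0.098 0 0 0 0 1;0.36 -0.13 0 0 0 0 1;0.45 -0.163 0 0 0 0 1;0.54 -0.196 0 0 0 0 1;0.63 -0.228 0 0 0 0 1;0.72 -0.26 0 0 0 0 1;0.814 -0.295 0 0 0 0 1;0.814 -0.295 0 0 0 0 1")

```text
clock: 21.42
eef_pos: [501.2, -77.8, 201.1]
tool_rot: [-3.141, -0.004, 1.073]
force: [0.6, 0.0, 0.4]
width: 21.0
gripper_force: 59.3
```

Call:
move_arm(rows="0.09 -0.033 0 0 0 -0.05 1;0.18 -0.065 0 0 0 -0.1 1;0.27 -0.098 0 0 0 -0.15 1;0.36 -0.13 0 0 0 -0.2 1;0.45 -0.163 0 0 0 -0.251 1;0.54 -0.196 0 0 0 -0.251 1;0.63 -0.228 0 0 0 -0.251 1;0.72 -0.26 0 0 0 -0.251 1;0.814 -0.295 0 0 0 -0.251 1;0.814 -0.295 0 0 0 -0.251 1;0.814 -0.295 0 0 0 -0.251 1")

```text
clock: 22.33
eef_pos: [541.0, 173.3, 200.6]
tool_rot: [-3.141, -0.001, 1.462]
force: [0.8, 0.0, -0.4]
width: 20.4
gripper_force: 59.2
```

```bash
python3 - <<'E'
from h import *
s=read_state(); print(go([543.6,169.6,25],1.459),s["eef_pos"],s["width"])
d=grab("wrist","pics/box.png"); V=cv2.cvtColor(d["img"],cv2.COLOR_RGB2HSV); m=(V[...,2]>70)&(V[...,1]<50)
[print(b) for b in blobs(d,m,50,600)]
E
```

```text
(array([-0.012,  0.01 ,  0.585]), array([-0.   , -0.001,  0.002])) [540.98765111 173.28469386 200.59392549] 20.43008515169904
(18292.0, [279.5, 208.6], [568.8, 134.4], [166.6, 160.4], 83.5)
(14861.0, [171.1, 50.0], [474.4, 318.2], [114.7, 151.0], 84.9)
(2579.0, [497.2, 336.3], [989.2, -272.6], [144.1, 516.2], 28.6)
(2125.5, [14.4, 294.5], [134.2, -0.0], [238.6, 107.5], 52.7)
(1440.5, [388.5, 7.7], [700.5, 332.8], [109.7, 28.8], 4.9)
(1320.5, [259.1, 320.6], [525.0, -10.2], [57.9, 60.9], 86.8)
```

View pics/box.png

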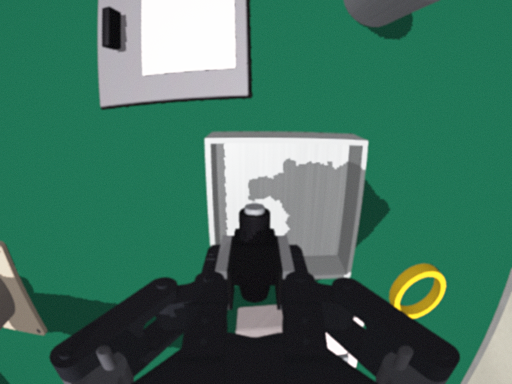

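Call:
move_arm(rows="-0.012 0.01 0.08 0 0 0 1;-0.012 0.01 0.17 0 0 0 1;-0.012 0.01 0.26 0 0 0 1;-0.012 0.01 0.35 0 0 0 1;-0.012 0.01 0.43 0 0 0 1;-0.012 0.01 0.5 0 0 0 1;-0.012 0.01 0.55 0 0 0 1;-0.012 0.01 0.58 0 0 0 1;-0.012 0.01 0.59 0 0 0 1;-0.012 0.01 0.59 0 0 0 1")

```text
clock: 23.22
eef_pos: [543.8, 165.5, 24.0]
tool_rot: [-3.141, 0.002, 1.456]
force: [0.3, 0.7, -0.2]
width: 21.1
gripper_force: 59.2
```

Call:
move_arm(rows="0 0 0 0 0 0 0;0 0 0 0 0 0 0;0 0 0 0 0 0 0;0 0 -0.05 0 0 0 0;0 0 -0.15 0 0 0 0;0 0 -0.27 0 0 0 0;0 0 -0.39 0 0 0 0;0 0 -0.5 0 0 0 0;0 0 -0.59 0 0 0 0;0 0 -0.7 0 0 0 0;0 0 -0.7 0 0 0 0")

```text
clock: 24.13
eef_pos: [547.4, 168.9, 240.6]
tool_rot: [3.131, -0.005, 1.458]
force: [0.9, -0.1, 0.3]
width: 42.4
gripper_force: 0.0
```

```bash
python3 - <<'E'
from h import *
print(read_state()["eef_pos"])
d=grab("top");V=cv2.cvtColor(d["img"],cv2.COLOR_RGB2HSV)[...,2].astype(int)
roi=np.zeros(V.shape,bool);roi[190:255,300:400]=1
[print("coup",b) for b in blobs(d,(V<45)&roi,15,8)]
for z,box in((81,(180,200,262,310)),(16,(165,215,190,245))):
    roi[:]=0; roi[box[0]:box[1],box[2]:box[3]]=1
    [print(z,b) for b in blobs(d,(V<55)&roi,z,4)]
s=read_state();print(go([430,-280,230],np.radians(134.5)))
E
```

```text
[547.44090834 168.8605968  240.64668459]
coup (48.5, [360.4, 235.4], [417.3, -413.3], [18.1, 49.0], 44.1)
coup (37.5, [329.4, 237.6], [406.9, -296.5], [15.7, 45.9], 44.5)
16 (5.5, [199.8, 166.8], [679.5, 203.1], [20.1, 7.0], 27.8)
(array([-1.528, -0.216,  0.019]), array([ 0.005,  0.   , -0.567]))
```

Call:
move_arm(rows="-0.796 -0.142 0 0 0 0 0;-0.796 -0.142 0 0 0 0 0;-0.796 -0.142 0 0 0 0 0;-0.796 -0.142 0 0 0 0 0;-0.796 -0.142 0 0 0 0 0;-0.796 -0.142 0 0 0 0 0;-0.796 -0.142 0 0 0 0 0;-0.796 -0.142 0 0 0 0 0;-0.796 -0.142 0 0 0 0 0")

```text
clock: 24.93
eef_pos: [474.7, -64.7, 233.5]
tool_rot: [-3.141, -0.001, 1.458]
force: [-0.3, 0.3, 0.7]
width: 42.7
gripper_force: 0.0
```

Call:
move_arm(rows="-0.796 -0.142 0 0 0 -0.567 0;-0.796 -0.142 0 0 0 -0.567 0;-0.796 -0.142 0 0 0 -0.567 0;-0.796 -0.142 0 0 0 -0.567 0;-0.796 -0.142 0 0 0 -0.567 0;-0.796 -0.142 0 0 0 -0.567 0;-0.796 -0.142 0 0 0 -0.567 0;-0.796 -0.142 0 0 0 -0.567 0;-0.796 -0.142 0 0 0 -0.567 0;-0.796 -0.142 0 0 0 -0.567 0;-0.796 -0.142 0 0 0 -0.567 0;-0.796 -0.142 0 0 0 -0.567 0")

```text
clock: 25.93
eef_pos: [406.4, -296.6, 234.0]
tool_rot: [3.141, 0.0, 2.35]
force: [0.3, 0.1, 0.0]
width: 42.8
gripper_force: 0.0
```

Call:
move_arm(rows="0 0 0.15 0 0 0 0;0 0 0.15 0 0 0 0;0 0 0.15 0 0 0 0;0 0 0.15 0 0 0 0")

```text
clock: 26.27
eef_pos: [406.2, -297.2, 189.6]
tool_rot: [3.141, -0.0, 2.35]
force: [0.3, -0.9, -0.0]
width: 42.6
gripper_force: 0.0
```

```bash
python3 coup.py | awk 'NR==1||/\(4[0-9.]+|\(5/' ; python3 - <<'E'
from h import *
print(go([405.3,-295.5,21],np.radians(134.5)))
E
```

```text
26.2667 [ 406.2 -297.2  189.6] [ 3.141 -0.     2.35 ] [ 0.99  0.56 -0.61  1.97  0.46  0.75  0.88]
(array([0.009, 0.002, 0.564]), array([0.   , 0.001, 0.001]))
```

```bash
python3 coup.py | tail -n +2
```

```text
(768.5, [253.4, 168.5], [401.4, -293.5], [20.8, 51.8], 52.4)
(267.5, [447.0, 218.0], [618.6, -164.1], [54.8, 19.8], 4.4)
(73.0, [379.1, 158.9], [489.2, -189.0], [10.1, 12.6], 85.8)
(73.0, [405.4, 133.4], [489.7, -148.6], [14.7, 11.4], 56.6)
(68.5, [392.5, 146.3], [490.0, -168.9], [10.6, 11.6], 84.2)
```

Call:
move_arm(rows="0.009 0.002 0.1 0 0 0 0;0.009 0.002 0.2 0 0 0 0;0.009 0.002 0.3 0 0 0 0;0.009 0.002 0.38 0 0 0 0;0.009 0.002 0.45 0 0 0 0;0.009 0.002 0.51 0 0 0 0;0.009 0.002 0.55 0 0 0 0;0.009 0.002 0.563 0 0 0 0;0.009 0.002 0.563 0 0 0 0;0.009 0.002 0.563 0 0 0 0")

```text
clock: 27.2
eef_pos: [405.0, -295.8, 21.0]
tool_rot: [3.141, 0.002, 2.348]
force: [0.5, -0.0, 0.0]
width: 43.3
gripper_force: 0.0
```

Call:
move_arm(rows="0 0 0 0 0 0 1;0 0 0 0 0 0 1;0 0 0 0 0 0 1;0 0 0 0 0 0 1;0 0 0 0 0 0 1;0 0 0 0 0 0 1;0 0 0 0 0 0 1")

```text
clock: 27.78
eef_pos: [404.9, -295.9, 21.4]
tool_rot: [3.141, 0.002, 2.348]
force: [-0.9, -0.1, 5.6]
width: 21.1
gripper_force: 59.1
```

Call:
move_arm(rows="0 0 -0.08 0 0 0 1;0 0 -0.18 0 0 0 1;0 0 -0.3 0 0 0 1;0 0 -0.42 0 0 0 1;0 0 -0.52 0 0 0 1;0 0 -0.62 0 0 0 1;0 0 -0.62 0 0 0 1;0 0 -0.62 0 0 0 1")

```text
clock: 28.45
eef_pos: [404.9, -296.2, 208.1]
tool_rot: [3.141, 0.005, 2.348]
force: [0.2, 0.4, -0.4]
width: 20.7
gripper_force: 58.8
```

Call:
move_arm(rows="0.04 0.077 0 0 0 0 1;0.08 0.155 0 0 0 0 1;0.12 0.232 0 0 0 0 1;0.16 0.31 0 0 0 0 1;0.2 0.387 0 0 0 0 1;0.24 0.464 0 0 0 0 1;0.28 0.54 0 0 0 0 1;0.317 0.619 0 0 0 0 1;0.317 0.619 0 0 0 0 1")

```text
clock: 29.2
eef_pos: [471.0, -91.4, 205.6]
tool_rot: [3.138, -0.002, 2.356]
force: [-0.5, -0.3, -0.2]
width: 20.7
gripper_force: 58.9
```

Call:
move_arm(rows="0.04 0.077 0 0 0 0.07 1;0.08 0.155 0 0 0 0.14 1;0.12 0.232 0 0 0 0.21 1;0.16 0.31 0 0 0 0.28 1;0.2 0.387 0 0 0 0.35 1;0.24 0.464 0 0 0 0.42 1;0.28 0.54 0 0 0 0.49 1;0.317 0.619 0 0 0 0.567 1;0.317 0.619 0 0 0 0.567 1;0.317 0.619 0 0 0 0.567 1;0.317 0.619 0 0 0 0.567 1;0.317 0.619 0 0 0 0.567 1")

```text
clock: 30.2
eef_pos: [534.6, 98.8, 205.3]
tool_rot: [-3.14, 0.002, 1.457]
force: [0.6, 0.5, -0.3]
width: 20.0
gripper_force: 58.9
```

```bash
python3 - <<'E'
from h import *
s=read_state(); print(go([535.8,99.5,24],1.459),s["eef_pos"],s["width"])
d=grab("wrist","pics/box2.png"); V=cv2.cvtColor(d["img"],cv2.COLOR_RGB2HSV)[...,2].astype(int)
[print(b) for b in blobs(d,V<50,24,100) if b[0]<3000]
E
```

```text
(array([0.004, 0.005, 0.604]), array([-0.001,  0.001, -0.001])) [534.5901641   98.84922519 205.29235049] 20.045786861989466
(406.5, [185.5, 32.2], [466.6, 256.8], [168.5, 33.5], 5.8)
(154.0, [258.6, 120.8], [543.8, 153.5], [20.9, 15.5], 83.8)
```

Call:
move_arm(rows="0.004 0.005 0.08 0 0 0 1;0.004 0.005 0.17 0 0 0 1;0.004 0.005 0.26 0 0 0 1;0.004 0.005 0.35 0 0 0 1;0.004 0.005 0.43 0 0 0 1;0.004 0.005 0.5 0 0 0 1;0.004 0.005 0.56 0 0 0 1;0.004 0.005 0.59 0 0 0 1;0.004 0.005 0.604 0 0 0 1;0.004 0.005 0.604 0 0 0 1")

```text
clock: 31.08
eef_pos: [536.7, 101.0, 24.4]
tool_rot: [-3.141, 0.0, 1.457]
force: [-0.1, -1.0, -0.2]
width: 20.5
gripper_force: 58.9
```

Call:
move_arm(rows="0 0 0 0 0 0 0;0 0 0 0 0 0 0;0 0 0 0 0 0 0;0 0 -0.05 0 0 0 0;0 0 -0.15 0 0 0 0;0 0 -0.27 0 0 0 0;0 0 -0.39 0 0 0 0;0 0 -0.5 0 0 0 0;0 0 -0.59 0 0 0 0;0 0 -0.7 0 0 0 0;0 0 -0.7 0 0 0 0;0 0 -0.7 0 0 0 0")

```text
clock: 32.08
eef_pos: [538.2, 102.1, 237.5]
tool_rot: [3.136, -0.001, 1.458]
force: [0.9, -0.9, -1.0]
width: 42.6
gripper_force: 0.0
```

```bash
python3 - <<'E'
from h import *
print(read_state()["eef_pos"])
d=grab("top");V=cv2.cvtColor(d["img"],cv2.COLOR_RGB2HSV)[...,2].astype(int)
roi=np.zeros(V.shape,bool);roi[190:255,300:400]=1
[print("coup",b) for b in blobs(d,(V<45)&roi,15,8)]
print(go([416,-411,230],np.radians(134.3)))
E
```

```text
[538.18819765 102.05953874 237.51136602]
coup (48.0, [360.2, 235.6], [416.4, -412.3], [18.1, 46.3], 44.1)
(array([-1.743, -0.208,  0.019]), array([ 0.001,  0.   , -0.564]))
```

Call:
move_arm(rows="-0.871 -0.103 0 0 0 0 0;-0.871 -0.103 0 0 0 0 0;-0.871 -0.103 0 0 0 0 0;-0.871 -0.103 0 0 0 0 0;-0.871 -0.103 0 0 0 0 0;-0.871 -0.103 0 0 0 0 0;-0.871 -0.103 0 0 0 0 0;-0.871 -0.103 0 0 0 0 0;-0.871 -0.103 0 0 0 0 0;-0.871 -0.103 0 0 0 0 0")

```text
clock: 32.97
eef_pos: [476.7, -152.7, 234.1]
tool_rot: [-3.14, -0.001, 1.46]
force: [-0.7, 1.2, -0.2]
width: 42.7
gripper_force: 0.0
```

Call:
move_arm(rows="-0.871 -0.103 0 0 0 -0.564 0;-0.871 -0.103 0 0 0 -0.564 0;-0.871 -0.103 0 0 0 -0.564 0;-0.871 -0.103 0 0 0 -0.564 0;-0.871 -0.103 0 0 0 -0.564 0;-0.871 -0.103 0 0 0 -0.564 0;-0.871 -0.103 0 0 0 -0.564 0;-0.871 -0.103 0 0 0 -0.564 0;-0.871 -0.103 0 0 0 -0.564 0;-0.871 -0.103 0 0 0 -0.564 0;-0.871 -0.103 0 0 0 -0.564 0;-0.871 -0.103 0 0 0 -0.564 0")

```text
clock: 33.97
eef_pos: [418.0, -408.4, 235.2]
tool_rot: [3.141, 0.0, 2.347]
force: [0.4, -0.3, -0.4]
width: 42.8
gripper_force: 0.0
```

Call:
move_arm(rows="0 0 0.15 0 0 0 0;0 0 0.15 0 0 0 0;0 0 0.15 0 0 0 0;0 0 0.15 0 0 0 0")

```text
clock: 34.3
eef_pos: [417.4, -410.0, 190.7]
tool_rot: [3.141, 0.0, 2.345]
force: [-1.0, -0.2, -0.8]
width: 42.7
gripper_force: 0.0
```

```bash
sed -i 's/V<48/V<70/' coup.py; python3 coup.py; python3 - <<'E'
from h import *
print(go([416,-411,21],np.radians(134.3)))
E
```

```text
34.3 [ 417.4 -410.   190.7] [3.141 0.    2.345] [ 1.09  0.66 -0.57  1.75  0.45  0.87  1.09]
(835.5, [249.4, 171.4], [411.1, -410.4], [21.7, 52.4], 44.6)
(314.0, [502.8, 140.8], [613.5, -145.9], [51.9, 27.6], 37.0)
(array([ 0.004, -0.006,  0.568]), array([0.   , 0.001, 0.   ]))
```

Call:
move_arm(rows="0.004 -0.009 0.1 0 0 0 0;0.004 -0.009 0.2 0 0 0 0;0.004 -0.009 0.3 0 0 0 0;0.004 -0.009 0.38 0 0 0 0;0.004 -0.009 0.45 0 0 0 0;0.004 -0.009 0.51 0 0 0 0;0.004 -0.009 0.55 0 0 0 0;0.004 -0.009 0.567 0 0 0 0;0.004 -0.009 0.567 0 0 0 0;0.004 -0.009 0.567 0 0 0 0")

```text
clock: 35.18
eef_pos: [414.7, -412.1, 20.8]
tool_rot: [3.141, 0.002, 2.344]
force: [0.3, -0.0, -0.1]
width: 42.9
gripper_force: 0.0
```

Call:
move_arm(rows="0 0 0 0 0 0 1;0 0 0 0 0 0 1;0 0 0 0 0 0 1;0 0 0 0 0 0 1;0 0 0 0 0 0 1;0 0 0 0 0 0 1;0 0 0 0 0 0 1")

```text
clock: 35.77
eef_pos: [414.7, -412.3, 21.3]
tool_rot: [3.142, 0.003, 2.344]
force: [-0.6, 0.4, 6.8]
width: 20.7
gripper_force: 59.4
```

Call:
move_arm(rows="0 0 -0.08 0 0 0 1;0 0 -0.18 0 0 0 1;0 0 -0.3 0 0 0 1;0 0 -0.42 0 0 0 1;0 0 -0.52 0 0 0 1;0 0 -0.62 0 0 0 1;0 0 -0.62 0 0 0 1;0 0 -0.62 0 0 0 1")

```text
clock: 36.43
eef_pos: [414.7, -412.4, 208.0]
tool_rot: [-3.141, 0.005, 2.343]
force: [0.4, 0.1, -0.8]
width: 20.4
gripper_force: 58.7
```

Call:
move_arm(rows="0.042 0.085 0 0 0 0 1;0.085 0.171 0 0 0 0 1;0.127 0.256 0 0 0 0 1;0.17 0.342 0 0 0 0 1;0.212 0.427 0 0 0 0 1;0.254 0.512 0 0 0 0 1;0.297 0.598 0 0 0 0 1;0.339 0.683 0 0 0 0 1;0.382 0.769 0 0 0 0 1;0.424 0.854 0 0 0 0 1;0.424 0.854 0 0 0 0 1")

```text
clock: 37.35
eef_pos: [509.9, -134.3, 205.3]
tool_rot: [3.138, -0.003, 2.353]
force: [1.1, 0.6, -0.5]
width: 20.7
gripper_force: 58.8
```

Call:
move_arm(rows="0.042 0.085 0 0 0 0.06 1;0.085 0.171 0 0 0 0.12 1;0.127 0.256 0 0 0 0.18 1;0.17 0.342 0 0 0 0.24 1;0.212 0.427 0 0 0 0.3 1;0.254 0.512 0 0 0 0.36 1;0.297 0.598 0 0 0 0.42 1;0.339 0.683 0 0 0 0.48 1;0.382 0.769 0 0 0 0.54 1;0.424 0.854 0 0 0 0.564 1;0.424 0.854 0 0 0 0.564 1;0.424 0.854 0 0 0 0.564 1")

```text
clock: 38.35
eef_pos: [602.1, 130.4, 204.3]
tool_rot: [-3.139, 0.0, 1.462]
force: [-0.4, -1.3, 0.0]
width: 20.7
gripper_force: 58.9
```

```bash
python3 - <<'E'
from h import *
get_image("top")
s=read_state(); print(go([603.5,128,24],1.459),s["eef_pos"],s["width"])
d=grab("wrist","pics/box3.png"); V=cv2.cvtColor(d["img"],cv2.COLOR_RGB2HSV)[...,2].astype(int)
[print(b) for b in blobs(d,V<50,24,100) if b[0]<3000]
E
```

```text
(array([0.001, 0.006, 0.601]), array([-0.002,  0.001,  0.   ])) [602.02816525 128.16690031 204.28631986] 20.8562525465736
(607.0, [201.4, 196.0], [539.8, 106.2], [51.4, 21.7], 80.7)
(443.5, [197.8, 141.5], [546.1, 167.8], [48.5, 21.6], 81.8)
(441.5, [65.5, 12.5], [403.2, 350.2], [42.2, 27.5], 86.7)
(381.0, [145.5, 58.2], [481.6, 262.9], [178.3, 66.0], 18.2)
```

View pics/box3.png

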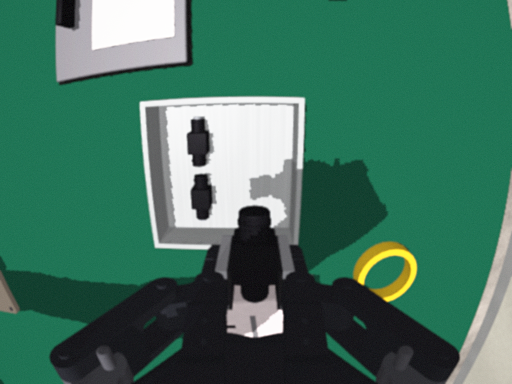

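Both couplers lie flat in the box at (198,141) and (202,196). Placing the third now.

Call:
move_arm(rows="0.001 0.006 0.08 0 0 0 1;0.001 0.006 0.17 0 0 0 1;0.001 0.006 0.26 0 0 0 1;0.001 0.006 0.35 0 0 0 1;0.001 0.006 0.43 0 0 0 1;0.001 0.006 0.5 0 0 0 1;0.001 0.006 0.56 0 0 0 1;0.001 0.006 0.59 0 0 0 1;0.001 0.006 0.6 0 0 0 1;0.001 0.006 0.6 0 0 0 1")

```text
clock: 39.28
eef_pos: [604.5, 127.3, 25.3]
tool_rot: [-3.14, 0.001, 1.457]
force: [-0.3, 0.2, 1.0]
width: 20.8
gripper_force: 58.9
```

Call:
move_arm(rows="0 0 0 0 0 0 0;0 0 0 0 0 0 0;0 0 0 0 0 0 0;0 0 -0.05 0 0 0 0;0 0 -0.15 0 0 0 0;0 0 -0.27 0 0 0 0;0 0 -0.39 0 0 0 0;0 0 -0.5 0 0 0 0;0 0 -0.59 0 0 0 0;0 0 -0.7 0 0 0 0;0 0 -0.7 0 0 0 0;0 0 -0.7 0 0 0 0")

```text
clock: 40.28
eef_pos: [606.2, 128.9, 238.9]
tool_rot: [3.136, -0.002, 1.458]
force: [0.1, 0.3, -0.8]
width: 42.8
gripper_force: 0.0
```

Call:
move_arm(rows="0.3 -0.64 0 0 0 -0.016 -1;0.3 -0.64 0 0 0 -0.016 -1;0.3 -0.64 0 0 0 -0.016 -1;0.3 -0.64 0 0 0 -0.016 -1;0.3 -0.64 0 0 0 -0.016 -1;0.3 -0.64 0 0 0 -0.016 -1;0.3 -0.64 0 0 0 -0.016 -1;0.3 -0.64 0 0 0 -0.016 -1;0.3 -0.64 0 0 0 -0.016 -1")

```text
clock: 41.03
eef_pos: [425.3, 238.5, 235.4]
tool_rot: [3.141, 0.001, 1.481]
force: [0.2, -0.1, -0.8]
width: 85.1
gripper_force: 0.0
```

Call:
move_arm(rows="0.42 0 0 0 0 0 -1;0.42 0 0 0 0 0 -1;0.42 0 0 0 0 0 -1;0.42 0 0 0 0 0 -1;0.42 0 0 0 0 0 -1;0.42 0 0 0 0 0 -1;0.42 0 0 0 0 0 -1")

```text
clock: 41.62
eef_pos: [436.3, 362.6, 235.2]
tool_rot: [-3.141, 0.002, 1.48]
force: [0.7, -0.5, -0.9]
width: 85.4
gripper_force: 0.0
```

```bash
python3 - <<'E'
from h import *
s=read_state(); print(s["eef_pos"],s["clock"]); print(go([408.7,352.7,60],np.radians(84.9)))
d=grab("wrist","pics/w5.png");hsv=cv2.cvtColor(d["img"],cv2.COLOR_RGB2HSV); H,S,V=[hsv[...,i].astype(int) for i in range(3)]
[print("lid",b) for b in blobs(d,(V>90)&(S<45),17,5000)]
[print("blk47",b) for b in blobs(d,V<60,47,100) if b[0]<3000]
d=grab("top");V=cv2.cvtColor(d["img"],cv2.COLOR_RGB2HSV)[...,2].astype(int)
roi=np.zeros(V.shape,bool);roi[165:215,190:245]=1
[print("box",b) for b in blobs(d,(V<50)&roi,16,4)]
roi[:]=0;roi[190:255,300:400]=1
[print("board",b) for b in blobs(d,(V<50)&roi,15,4)]
g=cv2.cvtColor(d["img"],cv2.COLOR_RGB2GRAY); roi[:]=0; roi[178:200,262:312]=1
[print("fader",b) for b in blobs(d,(g<75)&roi,81,2)]
cv2.imwrite("pics/t5.png",cv2.resize(d["img"][150:260,180:400],None,fx=3.6,fy=3.6,interpolation=cv2.INTER_CUBIC)[:,:,::-1])
E
```

```text
[436.25809058 362.5953725  235.18077873] 41.6167
(array([-0.04 , -0.088,  0.584]), array([-0.   ,  0.001, -0.001]))
lid (17947.0, [278.2, 167.2], [465.7, 348.6], [169.4, 169.8], 84.7)
blk47 (475.5, [245.3, 131.4], [428.4, 403.4], [215.9, 109.4], 39.2)
blk47 (271.0, [231.7, 177.5], [410.8, 355.8], [45.1, 9.0], 83.3)
box (26.0, [208.5, 200.4], [545.7, 164.6], [11.7, 42.6], 0.4)
box (22.0, [219.0, 184.8], [609.0, 125.8], [11.9, 39.1], 0.4)
box (21.0, [225.0, 201.7], [542.2, 100.7], [11.7, 38.7], 0.4)
```

View pics/t5.png

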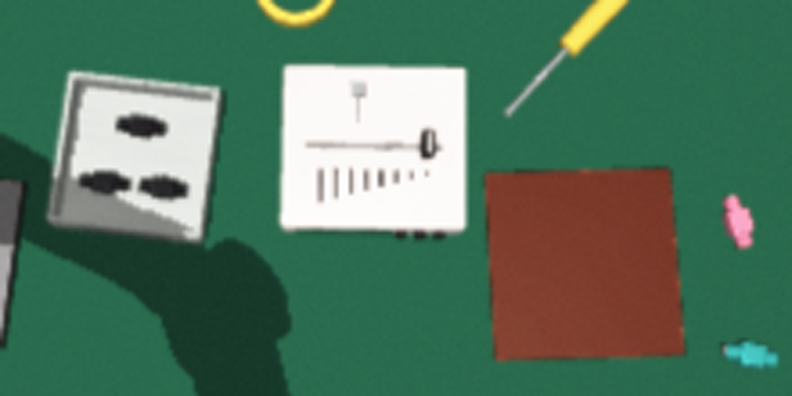

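All three couplers are in the box, the board is empty and the fader is at zero. Regrasping the lid at the pose where I released it.

Call:
move_arm(rows="-0.04 -0.088 0.08 0 0 0 -1;-0.04 -0.088 0.17 0 0 0 -1;-0.04 -0.088 0.26 0 0 0 -0.3;-0.04 -0.088 0.35 0 0 0 -0.3;-0.04 -0.088 0.43 0 0 0 -0.3;-0.04 -0.088 0.5 0 0 0 -0.3;-0.04 -0.088 0.56 0 0 0 -0.3;-0.04 -0.088 0.61 0 0 0 -0.3;-0.04 -0.088 0.645 0 0 0 -0.3;-0.04 -0.088 0.662 0 0 0 -0.3;-0.04 -0.088 0.662 0 0 0 -0.3;-0.04 -0.088 0.662 0 0 0 -0.3")

```text
clock: 42.72
eef_pos: [408.3, 355.3, 37.6]
tool_rot: [3.141, -0.0, 1.483]
force: [0.2, -0.4, -0.0]
width: 55.2
gripper_force: 0.0
```

Call:
move_arm(rows="0 0 0 0 0 0 1;0 0 0 0 0 0 1;0 0 0 0 0 0 1;0 0 0 0 0 0 1;0 0 0 0 0 0 1;0 0 0 0 0 0 1;0 0 0 0 0 0 1;0 0 0 0 0 0 1")

```text
clock: 43.38
eef_pos: [408.4, 355.7, 37.9]
tool_rot: [3.141, -0.001, 1.483]
force: [-0.9, -0.4, 5.7]
width: 8.7
gripper_force: 59.8
```

Call:
move_arm(rows="0 0 -0.04 0 0 0 1;0 0 -0.1 0 0 0 1;0 0 -0.17 0 0 0 1;0 0 -0.25 0 0 0 1;0 0 -0.33 0 0 0 1;0 0 -0.41 0 0 0 1;0 0 -0.48 0 0 0 1;0 0 -0.53 0 0 0 1;0 0 -0.53 0 0 0 1")

```text
clock: 44.13
eef_pos: [409.1, 356.7, 199.7]
tool_rot: [3.137, -0.005, 1.483]
force: [0.6, 0.1, -1.2]
width: 8.9
gripper_force: 58.8
```

Call:
move_arm(rows="-0.06 0.04 0 0 0 0 1;-0.13 0.085 0 0 0 0 1;-0.2 0.135 0 0 0 0 1;-0.28 0.185 0 0 0 0 1;-0.36 0.24 0 0 0 0 1;-0.44 0.29 0 0 0 0 1;-0.52 0.34 0 0 0 0.008 1;-0.59 0.38 0 0 0 0.016 1;-0.64 0.4 0 0 0 0.016 1;-0.67 0.41 0 0 0 0.016 1;-0.68 0.41 0 0 0 0.016 1;-0.68 0.41 0 0 0 0.016 1")

```text
clock: 45.13
eef_pos: [511.8, 141.1, 195.7]
tool_rot: [-3.14, 0.0, 1.457]
force: [-0.9, 0.9, -2.1]
width: 8.7
gripper_force: 58.9
```

```bash
python3 - <<'E'
from h import *
s=read_state(); print(s["eef_pos"],s["tool_rot"],s["width"]); print(go([512,141.5,100],1.457))
E
```

```text
[511.76247347 141.08334404 195.66462603] [-3.14014146e+00  3.95637964e-04  1.45739818e+00] 8.656862875927047
(array([0.002, 0.001, 0.319]), array([-0.001,  0.   ,  0.   ]))
```

Call:
move_arm(rows="0.001 0.001 0.05 0 0 0 1;0.001 0.001 0.11 0 0 0 1;0.001 0.001 0.17 0 0 0 1;0.001 0.001 0.23 0 0 0 1;0.001 0.001 0.28 0 0 0 1;0.001 0.001 0.32 0 0 0 1;0.001 0.001 0.34 0 0 0 1;0.001 0.001 0.35 0 0 0 1;0.001 0.001 0.35 0 0 0 1;0.001 0.001 0.35 0 0 0 1")

```text
clock: 45.97
eef_pos: [513.1, 142.5, 91.6]
tool_rot: [3.141, -0.001, 1.459]
force: [0.2, -0.2, -1.3]
width: 8.7
gripper_force: 58.8
```

```bash
python3 - <<'E'
from h import *
s=read_state(); print(s["eef_pos"],s["tool_rot"],s["force"]); print(go([512,141.5,75.9],1.457))
E
```

```text
[513.05853252 142.48956269  91.63538525] [ 3.14090938e+00 -6.99980458e-04  1.45878988e+00] [ 0.17051918 -0.21661447 -1.28975128]
(array([-0.004, -0.003,  0.052]), array([ 0.   , -0.   ,  0.001]))
```

Call:
move_arm(rows="-0.004 -0.003 0.01 0 0 0 1;-0.004 -0.003 0.02 0 0 0 1;-0.004 -0.003 0.03 0 0 0 1;-0.004 -0.003 0.038 0 0 0 1;-0.004 -0.003 0.038 0 0 0 1")

```text
clock: 46.38
eef_pos: [511.6, 140.4, 79.3]
tool_rot: [-3.141, 0.0, 1.458]
force: [0.3, -0.2, -1.0]
width: 8.9
gripper_force: 58.9
```

Call:
move_arm(rows="0 0 0.005 0 0 0 1;0 0 0.01 0 0 0 1;0 0 0.013 0 0 0 1;0 0 0.013 0 0 0 1")

```text
clock: 46.72
eef_pos: [511.9, 140.6, 75.9]
tool_rot: [3.141, -0.0, 1.458]
force: [-0.4, 0.4, -0.0]
width: 8.7
gripper_force: 58.9
```

Call:
move_arm(rows="0 0 0.003 0 0 0 1;0 0 0.003 0 0 0 1;0 0 0.003 0 0 0 -0.3;0 0 0.003 0 0 0 -0.3;0 0 0.003 0 0 0 -0.3;0 0 0.003 0 0 0 -0.3;0 0 -0.05 0 0 0 -0.3;0 0 -0.15 0 0 0 -0.3;0 0 -0.27 0 0 0 -0.4;0 0 -0.4 0 0 0 -1;0 0 -0.5 0 0 0 -1;0 0 -0.5 0 0 0 -1")

```text
clock: 47.72
eef_pos: [515.3, 142.1, 231.7]
tool_rot: [3.131, -0.005, 1.458]
force: [1.5, -0.3, -0.8]
width: 85.4
gripper_force: 0.0
```

Call:
move_arm(rows="-0.15 -0.3 0 0 0 0 -1;-0.15 -0.3 0 0 0 0 -1;-0.15 -0.3 0 0 0 0 -1;-0.15 -0.3 0 0 0 0 -1;-0.15 -0.3 0 0 0 0 -1")

```text
clock: 48.13
eef_pos: [417.0, 105.6, 225.9]
tool_rot: [3.141, 0.0, 1.458]
force: [-0.2, 0.1, 0.7]
width: 85.3
gripper_force: 0.0
```

```bash
python3 - <<'E'
from h import *
s=read_state();print(s["eef_pos"],s["tool_rot"])
d=grab("scene"); I=d["img"][115:215,235:345]; cv2.imwrite("pics/s6.png",cv2.resize(I,None,fx=4.2,fy=4.2,interpolation=cv2.INTER_CUBIC)[:,:,::-1])
d=grab("wrist","pics/w6.png");hsv=cv2.cvtColor(d["img"],cv2.COLOR_RGB2HSV); H,S,V=[hsv[...,i].astype(int) for i in range(3)]
[print("lid",b) for b in blobs(d,(V>90)&(S<45),55,5000)]
t=grab("top");hsv=cv2.cvtColor(t["img"],cv2.COLOR_RGB2HSV); H,S,V=[hsv[...,i].astype(int) for i in range(3)]
[print("toplid",b) for b in blobs(t,(V>95)&(S<40)&(V<200),55,1500)]
a=cv2.imread("pics/s6.png");b=cv2.resize(d["img"][:,:,::-1],(330,248)); a[:248-0,a.shape[1]-0:]=0
c=np.zeros((420,800,3),np.uint8);c[:a.shape[0],:a.shape[1]]=a;c[:248,a.shape[1]:a.shape[1]+330]=b;cv2.imwrite("pics/m6.png",c)
E
```

```text
[417.04652741 105.64133561 225.86887768] [3.14108990e+00 1.83666532e-04 1.45763519e+00]
lid (17366.0, [382.2, 127.9], [565.3, 131.4], [168.0, 173.8], 83.5)
toplid (46816.0, [252.6, 46.7], [1160.4, 3.9], [2130.9, 454.1], 89.9)
```

View pics/m6.png

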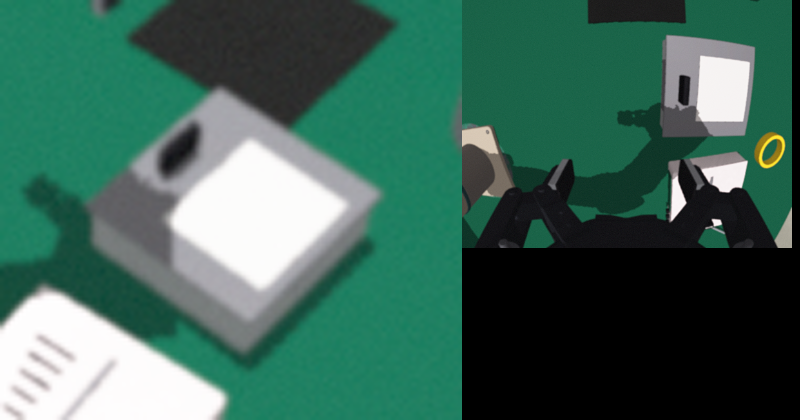

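The lid looks flat and level. I'll compare its white panel's corners with the first scene picture, when it was seated.

```bash
python3 - <<'E'
from h import *
d=grab("scene")
for I in (cv2.imread("pics/scene0.png")[:,:,::-1].copy(),d["img"]):
    hsv=cv2.cvtColor(I,cv2.COLOR_RGB2HSV);S,V=hsv[...,1].astype(int),hsv[...,2].astype(int)
    m=np.zeros(V.shape,np.uint8);m[135:200,250:330]=((S<45)&(V>85))[135:200,250:330]; 
    w=np.zeros(V.shape,np.uint8);w[140:190,268:325]=((S<45)&(V>215))[140:190,268:325]
    for q in(w,m):
        c=max(cv2.findContours(q,0,1)[0],key=cv2.contourArea)[:,0]; print(cv2.contourArea(c),[c[i].tolist() for i in (c[:,0].argmin(),c[:,0].argmax(),c[:,1].argmin(),c[:,1].argmax())], np.round(cv2.moments(c)["m10"]/cv2.contourArea(c),1),np.round(cv2.moments(c)["m01"]/cv2.contourArea(c),1))
E
```

```text
773.0 [[274, 166], [316, 164], [294, 148], [295, 182]] 295.3 165.2
2392.0 [[256, 162], [324, 162], [285, 136], [291, 197]] 289.7 166.2
774.0 [[276, 168], [316, 164], [294, 148], [296, 183]] 295.6 165.5
2373.5 [[256, 163], [324, 162], [285, 136], [291, 197]] 289.7 166.3
```

Call:
move_arm(rows="-0.869 0.652 0 0 0 0.928 -1;-0.869 0.652 0 0 0 0.928 -1;-0.869 0.652 0 0 0 0.928 -1;-0.869 0.652 0 0 0 0.928 -1;-0.869 0.652 0 0 0 0.928 -1;-0.869 0.652 0 0 0 0.928 -1;-0.869 0.652 0 0 0 0.928 -1;-0.869 0.652 0 0 0 0.928 -1;-0.869 0.652 0 0 0 0.928 -1;-0.869 0.652 0 0 0 0.928 -1;-0.869 0.652 0 0 0 0.928 -1;-0.869 0.652 0 0 0 0.928 -1")

```text
clock: 49.33
eef_pos: [583.1, -175.2, 225.0]
tool_rot: [3.142, 0.0, -0.006]
force: [-0.3, 0.3, 0.6]
width: 85.5
gripper_force: 0.0
```

Call:
move_arm(rows="0 0 0 0 0 0 -0.3;0 0 0 0 0 0 -0.3;0 0 0 0 0 0 -0.3;0 0 0 0 0 0 -0.3")

```text
clock: 49.67
eef_pos: [582.5, -175.0, 225.7]
tool_rot: [-3.141, -0.0, 0.002]
force: [0.3, -0.4, -0.0]
width: 55.4
gripper_force: 0.0
```

```bash
cat > fad.py <<'E'
from h import *
d=grab("wrist","pics/fad.png"); s=d["s"]; print(s["clock"],s["eef_pos"].round(1),s["tool_rot"].round(4))
g=cv2.cvtColor(d["img"],cv2.COLOR_RGB2GRAY).astype(int); hsv=cv2.cvtColor(d["img"],cv2.COLOR_RGB2HSV).astype(int)
for b in blobs(d,(g<60),81,40):
    if b[0]<1500 and 540<b[2][0]<620: print("blk81",b)
for b in blobs(d,(g>75)&(g<125)&(hsv[...,1]<60),57,15):
    if 590<b[2][0]<670 and abs(b[2][1]+104)<30: print("ptr57",b)
print(go([582,-175.5,75],0))
E
python3 fad.py
```

```text
49.6667 [ 582.5 -175.   225.7] [-3.1414e+00 -0.0000e+00  1.9000e-03]
blk81 (398.5, [254.9, 183.7], [579.2, -174.9], [37.2, 14.3], 0.5)
(array([-0.002,  0.002,  0.503]), array([-0.   , -0.   ,  0.001]))
```

View pics/fad.png

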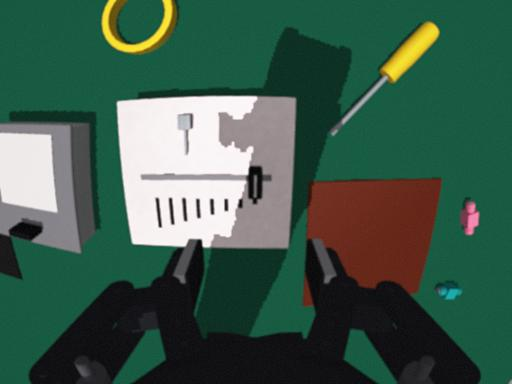

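Call:
move_arm(rows="0 -0.237 0 0 0 0 -0.3;0 -0.237 0 0 0 0 -0.3;0 -0.237 0 0 0 0 -0.3;0 -0.237 0 0 0 0 -0.3;0 -0.237 0 0 0 0 -0.3;0 -0.237 0 0 0 0 -0.3")

```text
clock: 50.22
eef_pos: [582.3, -105.6, 226.0]
tool_rot: [3.141, -0.0, -0.001]
force: [-0.3, -0.8, -0.4]
width: 55.6
gripper_force: 0.0
```

```bash
python3 fad.py; python3 - <<'E'
from h import *
d=grab("wrist"); I=d["img"]; g=cv2.cvtColor(I,cv2.COLOR_RGB2GRAY).astype(int)
print(d["s"]["eef_pos"])
for r in range(110,156,4):
    row=255-g[r,235:275]; row=np.clip(row-np.percentile(row,40),0,None); row[row<25]=0
    if row.sum()>60: u=(row*np.arange(235,275)).sum()/row.sum(); print(r,round(u,1),ray(d,(u,r),57).round(1),g[r,245:265].tolist())
E
```

```text
50.2167 [ 582.3 -105.6  226. ] [ 3.1405e+00 -2.0000e-04 -1.4000e-03]
blk81 (475.5, [321.7, 184.2], [579.3, -172.2], [36.0, 19.1], 4.3)
ptr57 (249.5, [252.2, 127.4], [629.1, -103.3], [13.9, 35.4], 89.9)
(array([-0.   ,  0.232,  0.503]), array([ 0.001, -0.   , -0.001]))
[ 582.22519416 -105.66416052  225.92003696]
110 263.1 [[ 648.7 -114.4]] [246, 246, 246, 246, 248, 240, 191, 150, 147, 150, 149, 151, 152, 150, 150, 149, 147, 147, 145, 148]
114 253.9 [[ 644.7 -105.3]] [182, 148, 126, 124, 114, 102, 93, 92, 88, 91, 94, 94, 97, 99, 120, 141, 147, 148, 146, 145]
118 252.0 [[ 640.7 -103.4]] [118, 99, 94, 94, 91, 95, 94, 97, 93, 95, 95, 92, 95, 102, 118, 137, 148, 149, 145, 147]
122 252.0 [[ 636.7 -103.4]] [115, 98, 90, 90, 95, 98, 95, 94, 94, 91, 93, 96, 96, 96, 116, 139, 148, 147, 146, 148]
126 252.0 [[ 632.7 -103.4]] [116, 96, 92, 93, 97, 93, 95, 93, 89, 93, 92, 94, 95, 100, 117, 140, 146, 145, 148, 148]
130 252.0 [[ 628.7 -103.4]] [147, 148, 147, 146, 148, 135, 110, 95, 108, 133, 142, 145, 143, 141, 143, 145, 144, 145, 144, 147]
134 252.0 [[ 624.6 -103.4]] [147, 149, 147, 148, 148, 136, 109, 94, 107, 129, 144, 146, 145, 147, 146, 144, 146, 145, 144, 146]
138 252.0 [[ 620.5 -103.3]] [144, 142, 142, 147, 143, 131, 108, 95, 110, 131, 143, 144, 146, 142, 147, 144, 142, 144, 146, 144]
142 252.0 [[ 616.5 -103.4]] [141, 142, 141, 140, 139, 129, 108, 95, 104, 130, 142, 144, 146, 147, 145, 141, 144, 144, 144, 145]
150 260.4 [[ 608.2 -111.8]] [163, 174, 214, 244, 247, 242, 215, 193, 194, 223, 245, 248, 248, 248, 247, 247, 246, 237, 180, 142]
154 268.7 [[ 604.1 -120.2]] [246, 247, 247, 247, 246, 242, 232, 228, 235, 245, 247, 246, 245, 246, 246, 247, 247, 236, 181, 144]
```

Call:
move_arm(rows="-0.006 0.12 0 0 0 0 -0.3;-0.006 0.232 0 0 0 0 -0.3;-0.006 0.232 0.1 0 0 0 -0.3;-0.006 0.232 0.2 0 0 0 -0.3;-0.006 0.232 0.3 0 0 0 -0.3;-0.006 0.232 0.38 0 0 0 -0.3;-0.006 0.232 0.44 0 0 0 -0.3;-0.006 0.232 0.48 0 0 0 -0.3;-0.006 0.232 0.5 0 0 0 -0.3;-0.006 0.232 0.503 0 0 0 -0.3;-0.006 0.232 0.503 0 0 0 -0.3")

```text
clock: 51.23
eef_pos: [581.0, -174.0, 75.4]
tool_rot: [3.141, -0.001, -0.0]
force: [0.3, -0.1, 0.3]
width: 55.6
gripper_force: 0.0
```

Call:
move_arm(rows="0 0 0 0 0 0 1;0 0 0 0 0 0 1;0 0 0 0 0 0 1;0 0 0 0 0 0 1;0 0 0 0 0 0 1;0 0 0 0 0 0 1;0 0 0 0 0 0 1")

```text
clock: 51.82
eef_pos: [581.2, -173.8, 76.1]
tool_rot: [3.141, -0.002, -0.0]
force: [-1.3, 0.3, 5.2]
width: 13.0
gripper_force: 58.8
```

Call:
move_arm(rows="0 -0.04 0 0 0 0 1;0 -0.08 0 0 0 0 1;0 -0.12 0 0 0 0 1;0 -0.16 0 0 0 0 1;0 -0.19 0 0 0 0 1;0 -0.215 0 0 0 0 1;0 -0.225 0 0 0 0 1;0 -0.225 0 0 0 0 1;0 -0.225 0 0 0 0 1")

```text
clock: 52.57
eef_pos: [581.9, -104.0, 76.1]
tool_rot: [-3.14, -0.003, 0.001]
force: [-0.1, 1.7, 6.8]
width: 12.6
gripper_force: 59.6
```

Call:
move_arm(rows="0 -0.0015 0 0 0 0 1;0 -0.0015 0 0 0 0 1;0 -0.0015 0 0 0 0 1")

```text
clock: 52.82
eef_pos: [581.9, -104.0, 76.1]
tool_rot: [-3.141, -0.003, 0.001]
force: [0.9, 0.8, 6.8]
width: 12.8
gripper_force: 59.6
```

Call:
move_arm(rows="0 0 0 0 0 0 -0.3;0 0 0 0 0 0 -0.3;0 0 0 0 0 0 -0.3;0 0 0 0 0 0 -0.3;0 0 -0.05 0 0 0 -0.3;0 0 -0.15 0 0 0 -0.3;0 0 -0.27 0 0 0 -0.3;0 0 -0.39 0 0 0 -0.3;0 0 -0.5 0 0 0 -0.3;0 0 -0.5 0 0 0 -0.3;0 0 -0.5 0 0 0 -0.3")

```text
clock: 53.73
eef_pos: [581.7, -105.8, 227.0]
tool_rot: [3.141, -0.004, 0.0]
force: [0.5, -0.4, -0.6]
width: 55.3
gripper_force: 0.0
```

```bash
cat > al.py <<'E'
from h import *
d=grab("wrist","pics/al.png"); I=d["img"]; g=cv2.cvtColor(I,cv2.COLOR_RGB2GRAY).astype(int); s=d["s"]
print(s["eef_pos"],s["tool_rot"])
def sub(r,c0,c1,sign,thr):
    w=sign*g[r,c0:c1]; w=np.clip(w-thr,0,None); return (w*np.arange(c0,c1)).sum()/max(w.sum(),1)
for r in range(116,144,4): u=sub(r,244,262,-1,-125); print("ptr",r,round(u,2),ray(d,(u,r),57).round(2))
print([b for b in blobs(d,g<60,81,40) if b[0]<1500 and 540<b[2][0]<620])
for r in range(166,204,3): print(r,g[r,240:268].tolist())
E
python3 al.py
```

```text
[ 581.65655167 -105.82510639  226.97922505] [ 3.14101581e+00 -4.34858225e-03  9.49822940e-05]
ptr 116 253.0 [[ 642.78 -104.4 ]]
ptr 120 251.87 [[ 638.75 -103.27]]
ptr 124 251.92 [[ 634.72 -103.32]]
ptr 128 252.19 [[ 630.67 -103.57]]
ptr 132 252.09 [[ 626.61 -103.47]]
ptr 136 252.12 [[ 622.54 -103.49]]
ptr 140 252.08 [[ 618.45 -103.44]]
[(245.0, [254.4, 187.7], [571.4, -105.1], [53.6, 13.5], 2.6)]
166 [246, 246, 246, 247, 247, 242, 192, 99, 34, 21, 18, 17, 21, 15, 17, 22, 13, 21, 49, 93, 131, 145, 146, 142, 142, 142, 140, 143]
169 [246, 246, 246, 248, 249, 239, 144, 37, 6, 6, 10, 11, 9, 7, 12, 13, 6, 7, 28, 70, 117, 142, 145, 144, 142, 145, 145, 144]
172 [246, 246, 246, 247, 244, 201, 105, 36, 26, 35, 27, 41, 55, 51, 36, 32, 31, 22, 25, 62, 109, 133, 139, 138, 141, 138, 139, 140]
175 [153, 153, 156, 153, 144, 106, 53, 37, 41, 40, 80, 173, 237, 224, 134, 52, 34, 29, 21, 29, 57, 69, 71, 73, 74, 73, 74, 74]
178 [165, 162, 167, 164, 151, 113, 57, 33, 35, 41, 86, 180, 241, 230, 141, 50, 31, 29, 21, 36, 54, 72, 73, 74, 73, 73, 73, 75]
181 [246, 246, 247, 246, 243, 195, 99, 39, 30, 38, 84, 1
[... 329 characters left out ...]
, 142, 144, 142, 144]
190 [246, 245, 245, 246, 243, 200, 102, 35, 31, 37, 81, 181, 241, 228, 140, 43, 12, 10, 35, 86, 133, 143, 144, 140, 144, 144, 140, 140]
193 [245, 246, 245, 246, 243, 193, 103, 33, 36, 40, 90, 185, 243, 230, 142, 42, 9, 11, 32, 86, 132, 146, 148, 143, 145, 141, 146, 145]
196 [246, 245, 246, 246, 242, 209, 129, 53, 49, 62, 71, 101, 127, 123, 86, 59, 50, 31, 39, 85, 126, 142, 141, 145, 147, 147, 149, 147]
199 [245, 245, 246, 233, 153, 66, 42, 95, 186, 246, 249, 247, 246, 246, 247, 248, 233, 170, 93, 44, 23, 34, 70, 118, 140, 148, 149, 147]
202 [245, 246, 247, 236, 153, 61, 38, 98, 194, 246, 249, 246, 245, 245, 241, 228, 198, 145, 82, 28, 9, 24, 71, 112, 142, 143, 147, 142]
```

White line at column 252.3 (y about -103.5) against the pointer finger at 252.1 (about -103.4). The fader is aligned to within about 0.3 mm, the gripper is clear, and nothing else has been touched. Handing in.

```bash
python3 -c "
from cell import *
print(finish_job())"
```

```text
the job is handed in; nothing more can be done
None
```

I handed the job in at about 54 s: all three black couplers are in the box, the lid is fully seated, and the fader is within about 0.3 mm of the pointer and released. One wrong move command before tipping nudged the seated lid up to 5 mm inside its clearance, and I undid it.

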